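# Rack the scrubbed boards and log both sides on the tally counter

### The job

Put every chopping board that lies on the worktop away in the bamboo rack, one to a slot, slid in flat, blade first and fully home, handle outwards; and log them on the tally counter, which stands at zero, with two full strokes of its lever for each board (one for each scrubbed side), so that it ends at exactly twice the number of boards. Leave the lever up and the other things on the worktop where they are.

Things in the scene. Friction and masses are not known exactly. Their poses are not given: they have to be found in the camera images.
- board0: identical paddle-shaped chopping board lying flat, handle (its -x) towards the robot; blade 150 (x) x 90 (y) x 10 mm, handle 26 mm wide, 10 mm thick, 70 mm long, from x = -75 to -145 mm; about 0.14 kg. Origin: centre of the blade's underside, z up. Two or three of the three are there (None at the very start = absent)
- board1: identical paddle-shaped chopping board lying flat, handle (its -x) towards the robot; blade 150 (x) x 90 (y) x 10 mm, handle 26 mm wide, 10 mm thick, 70 mm long, from x = -75 to -145 mm; about 0.14 kg. Origin: centre of the blade's underside, z up. Two or three of the three are there (None at the very start = absent)
- board2: identical paddle-shaped chopping board lying flat, handle (its -x) towards the robot; blade 150 (x) x 90 (y) x 10 mm, handle 26 mm wide, 10 mm thick, 70 mm long, from x = -75 to -145 mm; about 0.14 kg. Origin: centre of the blade's underside, z up. Two or three of the three are there (None at the very start = absent)
- rack: fixed bamboo rack, 140 deep (x) x 128 wide x 134 mm high, origin centre of underside, mouth faces its -x, towards the robot. Four flat slots one above the other, 17 mm high, 104 mm between the walls; side ledges (18 mm wide, open between) with tops 30, 56, 82, 108 mm up. A board home touches the back stop (x = +60): its origin is at x = -15, y = 0, 30 mm of blade and the handle stand out
- rack_mouth (a point): middle of the rack's mouth (rack frame -60, 0, 30 mm), at the height of the lowest ledges' tops. Boards slide in along the rack's +x, blade first, one to a slot; handles of boards in upper slots stand right over those below, so filling from the bottom leaves room for a gripper from above
- counter: fixed bench tally counter: grey housing 84 (x) x 72 (y) mm on a base plate 100 x 84 mm, 131 mm high; origin: centre of its underside, its lever points to its -x, towards the robot. The axle of lever and drum runs along its y, 90 mm above the origin
- counter_lever (a joint): lever, rad: 0 = at rest (18 degrees above level), 0.62 = down at its hard stop (18 below). A spring lifts it when let go; pressing on the pad takes 2 to 5 N. A ratchet drives the drum: each full stroke (down to the stop and fully up again) turns it one step; a stroke cut short does not count as one, and lifting never turns the drum back
- lever_pad (a point): middle of the top of the black press pad (32 mm along the lever, 42 wide, 8 thick) at the end of the 14 mm wide steel lever, 120 mm from the axle. At rest it is 133 mm above the worktop and 112 mm in front (-x) of the counter's origin, at the stop 60 mm above and 116 mm in front: it moves nearly straight down
- counter_drum (a joint): white counting drum in the clear window in the counter's top, rad, 0.5236 (30 degrees) per step, starts at 0 = no dots; after k steps a row of k black dots (drawn up to 8) is at the top, between two black reading marks. It turns only forward, its top towards the robot
- bowl: bystander: teal ceramic bowl, 150 mm across, 65 mm high, origin under its centre
- steamer: bystander: lidded bamboo steamer basket, 176 mm across, 105 mm high, origin under its centre
- canister: bystander: glass canister with a steel cap, 90 mm across, 130 mm high, origin under its centre
- whisk: bystander: steel whisk lying on the worktop, 255 mm long along its x, wires to +x, origin on the worktop 150 mm from the handle's end
- sauce: bystander: amber glass sauce bottle, 60 mm across, 190 mm high, origin under its centre
- cup: bystander: white ceramic cup, 76 mm across, 75 mm high, origin under its centre
- spice: bystander: small clear spice jar, 48 mm across, 85 mm high, origin under its centre
Not all that is in view belongs to the job. What is shaped like the board0 but yellow is not meant.

How it is judged:
By the outcome, as a careful person would: the job done as asked, in the order asked, and still so for the second after the job is handed in, with the robot touching nothing.
Of board0, board1, board2 only 2 to 3 are there at a start; the rules pass over those that are not, and their reading is None.
At some moment in a run one of board0, board1, board2 may be knocked a few centimetres aside while the robot is not near it.
Once in a run the grip may slacken for a moment while it holds something.
It also fails if it takes over 210 s, if anything falls off the work surface, if the arm or the gripper's body presses on something with over 40 N, if the wrist force passes 120 N, or if a joint passes its speed limit or range.

### The arm

A 6-joint arm with a two-finger parallel gripper is mounted at the origin on the work surface. World frame = base frame: x ahead of the robot, y to its left, z up, the work surface at z = 0. Lengths are in m, angles in rad, forces in N, time in s.
With the tool pointing down it reaches from about 0.375 to 0.9 m from the base axis. Payload 3.1 kg.
Tool frame: the origin (TCP) lies midway between the tips of the shut fingers; the grasp point (between the pads) lies 19 mm behind it; x points along the fingers, y is the direction in which the jaws open and shut, and the axes are right-handed (so a half turn about x gives the same grasp; the last joint's range is limited). The gripper opens to 85 mm and grips with 20 to 120 N. Pads are 22 mm wide; open, the fingers measure 114 mm over their backs; the gripper's body (76 mm by 85 mm) begins 54 mm behind the grasp point. The pads swing forward as they close: fully open they stand 13 mm farther back than shut.
Start: joints at [-1.401, 0.527, 1.433, -0, 1.181, -0.178], TCP at [0.213, -0.588, 0.231] pointing down, gripper open.
Joint ranges: [-3.08, 3.08], [-0.75, 2.2], [0.22, 2.44], [-1.43, 4.57], [0, 2.65], [-2.85, 2.85]. Speed limits (rad/s): [2.79, 2.79, 3.14, 3.14, 3.14, 3.14].

### API

Orientations are given as a unit quaternion [x, y, z, w].
In Python, from station import manip gives the robot as it stands.
- The arm moves only by the tool carry_out, never from a script. Its argument "commands" is a list that holds one entry, the list of rows, each a list of 7 numbers: the shift along the tool's x, y, z in units of 25 mm (1.0 is 25 mm), then the turn, a rotation vector about the tool's x, y, z in units of 5 degrees (1.0 is 5 degrees), then the finger opening in mm, from 0 to 85.4. A call has exactly 5 rows; each row is the pose to reach, as a shift and turn from the pose commanded when the call began, along the tool's axes at that moment; what a row does not reach only later rows make up. A row lasts 1/10 s, in which the tool goes at most 50 mm and 8.59 degrees, less where a joint would pass 70% of its speed; a pose out of reach is approached as far as the arm can. A call with a gripper value outside its range is refused whole. The fingers move at their own pace and stop on an object; "force" is the grip in N (left out, the last holds). Time passes only in rows, so rows that repeat a pose let the fingers close, or fill a call up. It gives the time, the measured TCP pose, the force and the opening at its end, in the units of the state.
- manip.sense(): the state, without advancing time (a new reading comes with each control period).
- manip.snapshot(name): name is "scene" or "side" or "wrist"; returns a dict with "image" (384x512x3 uint8, red, green, blue), "fx", "fy", "cx", "cy" (pixels), "rvec" (rotation vector, rad) and "tvec" (3), from world to camera coordinates, as OpenCV has them. Camera axes: x right, y down, z forward; pixel columns grow to the right and rows downward; lengths in m; the calibration is good to about 2 mm. A picture is of the moment at which its call begins. There is no depth.
- manip.sign_off(): hands the job in, once; it reports no verdict.
The state is a dict: "t": time; "q": joint angles; "qd": joint speeds; "tau": joint torques, N m; "tcp_pos": TCP position; "tool_rot": TCP orientation; "force": force on the tool from outside, world axes, zero at the start; "ft_torque": the same for the moment, N m; "finger_gap": opening from 0.0 (shut) to 1.0 (fully open).
Only numpy, scipy, OpenCV 4.12 (cv2) and the standard library are available. Lean on these libraries where they do the work, as an engineer would, in place of code of your own. Each camera call takes 0.05 s, during which the arm holds its last target.

## Working session

There is one attempt and no reset: what is moved stays moved. The work goes in short steps, Python scripts to look and compute and a tool call to move; the robot and the scene stay as the last step left them, time stands still between calls to the robot, and variables do not carry over. Pictures are saved under pics/ and viewed, and the job is handed in when it is done.

Besides the shell and the picture viewer there is one more tool, called after "Call:" as name([rows], argument=value, ...), one row to a line, values as JSON. carry_out: Moves the arm, as the interface text tells. Its arguments: {"type":"object","properties":{"commands":{"type":"array"},"force":{"type":"number"}},"required":["commands"]}

```bash
mkdir -p pics; ls
cat > h.py <<'E'
import numpy as np, cv2
from station import manip
from scipy.spatial.transform import Rotation as R
def snap(n,f):
    s=manip.snapshot(n); cv2.imwrite('pics/'+f,cv2.cvtColor(s['image'],cv2.COLOR_RGB2BGR)); 
    np.savez('pics/'+f[:-4]+'.npz',**{k:np.array(v) for k,v in s.items()}); return s
def load(f): return dict(np.load('pics/'+f+'.npz'))
def ray(s,u,v):
    Rm=R.from_rotvec(s['rvec']).as_matrix(); t=np.array(s['tvec']).ravel()
    d=Rm.T@np.array([(u-s['cx'])/s['fx'],(v-s['cy'])/s['fy'],1.]); return -Rm.T@t,d
def onz(s,u,v,z):
    o,d=ray(s,u,v); return o+d*(z-o[2])/d[2]
def proj(s,p):
    Rm=R.from_rotvec(s['rvec']).as_matrix(); c=Rm@np.array(p)+np.array(s['tvec']).ravel()
    return s['fx']*c[0]/c[2]+s['cx'],s['fy']*c[1]/c[2]+s['cy']
E
python3 - <<'E'
from h import *
for n in ['scene','side','wrist']:
    s=snap(n,n+'0.png'); print(n,ray(s,256,192),s['fx'])
print(manip.sense())
E
```

```text
pics
scene (array([ 0.88728492, -0.47618967,  0.90744599]), array([-0.36788303,  0.50673628, -0.77979936])) 360.83272768852106
side (array([0.32271804, 1.00568137, 0.8039713 ]), array([ 0.13220752, -0.78698544, -0.60297404])) 347.31123582107176
wrist (array([ 0.27929341, -0.56342733,  0.37288342]), array([-0.25590851, -0.09003947, -0.96249935])) 318.2724077815162
{'t': 0.15, 'q': array([-1.40147705e+00,  5.28253166e-01,  1.43362786e+00, -1.80860533e-05,
        1.18136815e+00, -1.78529485e-01]), 'qd': array([ 0.00039756, -0.00262905, -0.00384954,  0.00028807, -0.00142076,
       -0.00083055]), 'tau': array([ 4.60619576e-04, -4.42743981e+01, -1.78276527e+01, -2.72547322e-04,
        5.64538816e-03, -9.31896011e-06]), 'tcp_pos': array([ 0.21295914, -0.58701507,  0.23055175]), 'tool_rot': array([-0.69643496, -0.12295206,  0.69644139, -0.12178067]), 'force': array([-0.02559535, -0.32814689, -0.68110732]), 'ft_torque': array([-0.02165428, -0.02542658,  0.00272926]), 'finger_gap': 1.001206321482033}
```

View pics/scene0.png

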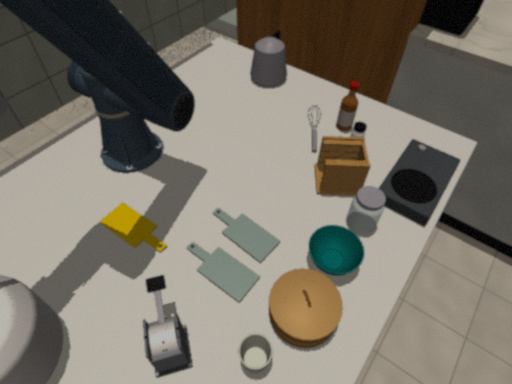

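View pics/side0.png

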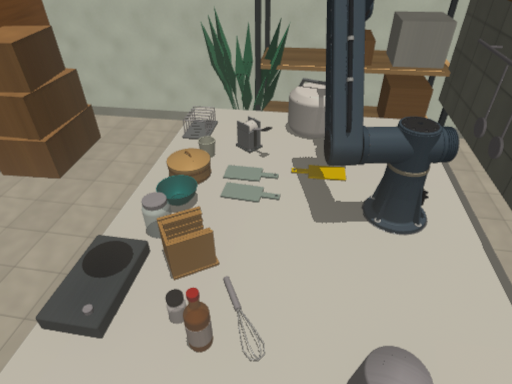

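View pics/wrist0.png

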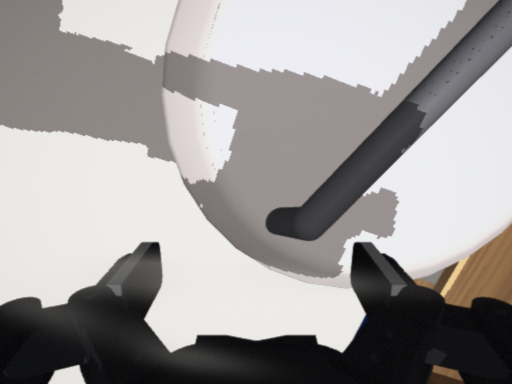

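Scene: two grey-green paddle boards, with blades at about (250,237) and (228,273). The yellow paddle at (133,228) is the decoy. The rack is at (342,165), the counter at (167,340) with its pad at (156,284). I'll measure these and enlarge the crops.

```bash
cat > meas.py <<'E'
from h import *
def boards(s,z=0.010,pr=True,amin=150):
    hsv=cv2.cvtColor(s['image'],cv2.COLOR_RGB2HSV)
    m=cv2.inRange(hsv,(65,25,60),(95,110,215))
    m=cv2.morphologyEx(m,cv2.MORPH_OPEN,np.ones((2,2)))
    n,l,st,c=cv2.connectedComponentsWithStats(m)
    out=[]
    for i in range(1,n):
        if st[i,4]<amin: continue
        v,u=np.nonzero(l==i)
        P=np.array([onz(s,a,b,z)[:2] for a,b in zip(u,v)])
        # rectify to 1mm raster, remove handle by opening
        mn=P.min(0)-.03; H=np.zeros((600,600),np.uint8)
        cs,_=cv2.findContours((l==i).astype(np.uint8),cv2.RETR_EXTERNAL,cv2.CHAIN_APPROX_NONE)
        k=max(cs,key=cv2.contourArea)[:,0,:]
        Q=np.array([(onz(s,a,b,z)[:2]-mn)*1000 for a,b in k])
        cv2.fillPoly(H,[np.round(Q).astype(int)],1)
        B=cv2.morphologyEx(H,cv2.MORPH_OPEN,cv2.getStructuringElement(cv2.MORPH_ELLIPSE,(45,45)))
        cb,_=cv2.findContours(B,cv2.RETR_EXTERNAL,cv2.CHAIN_APPROX_NONE)
        if not cb: 
            if pr: print('comp',st[i],P.mean(0)); 
            continue
        r=cv2.minAreaRect(max(cb,key=cv2.contourArea)); bc=np.array(r[0])/1000+mn
        w,h=r[1]; ang=r[2] if w>h else r[2]+90
        hm=cv2.subtract(H,B); yy,xx=np.nonzero(hm); hp=np.array([xx,yy]).T/1000+mn
        d=hp-bc; far=hp[np.hypot(*d.T)>.085]; fm=far.mean(0) if len(far) else P.mean(0)
        a=np.deg2rad(ang)
        if np.dot([np.cos(a),np.sin(a)],bc-fm)<0: a+=np.pi
        a=(a+np.pi)%(2*np.pi)-np.pi
        if pr: print('px',c[i].round(),'blade',bc.round(4),'size',np.round(r[1],0),'yaw',round(np.degrees(a),1),'handle mean',fm.round(4),'hyaw',np.degrees(np.arctan2(*(bc-fm)[::-1])).round(1))
        out.append((bc,a,fm))
    return out
E
python3 - <<'E'
from meas import *
for n in ['scene0','side0']:
    s=load(n); boards(s)
a=cv2.imread('pics/scene0.png'); b=cv2.imread('pics/side0.png')
cv2.imwrite('pics/c1.png',cv2.resize(a[195:375,90:290],None,fx=4,fy=3.3,interpolation=cv2.INTER_CUBIC)[:600])
cv2.imwrite('pics/c2.png',np.hstack([cv2.resize(a[125:215,295:395],(400,360),interpolation=cv2.INTER_CUBIC),cv2.resize(b[195:285,145:245],(400,360),interpolation=cv2.INTER_CUBIC)]))
E
```

```text
comp [ 204   18   49   87 1765] [ 0.95786679 -1.64389122]
comp [269  33  19  52 270] [ 0.60956989 -1.75129777]
comp [157 176  42  30 474] [ 0.79471657 -0.00081029]
```

View pics/c1.png

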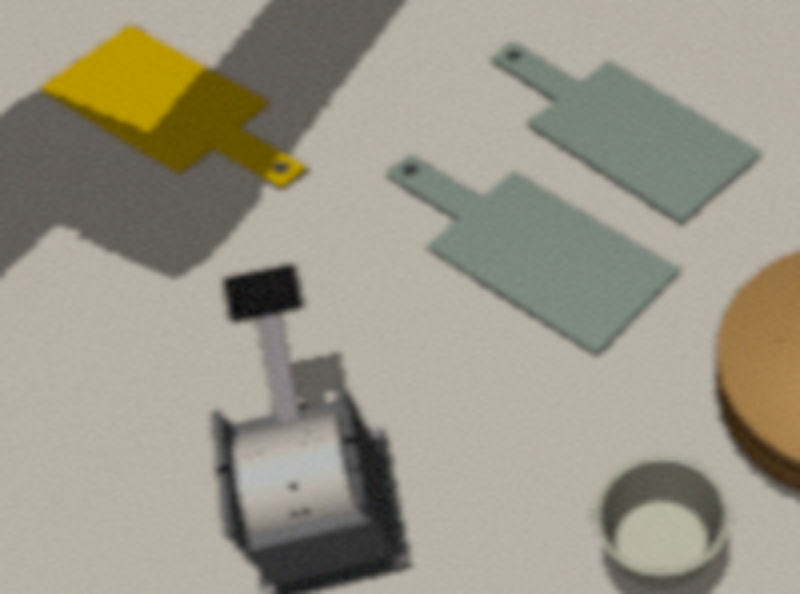

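View pics/c2.png

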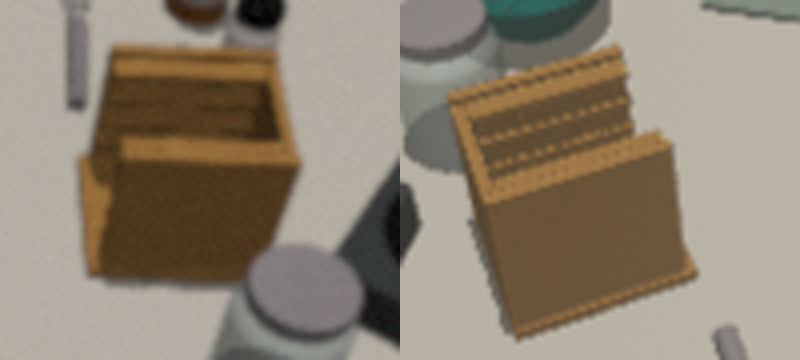

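The crop confirms it: two grey-green boards (meant), one yellow board (not meant), and an empty rack. The colour mask needs tuning.

```bash
python3 - <<'E'
from meas import *
for n,uv in [('scene0',[(255,237),(228,273),(270,270),(110,250)]),('side0',[(245,173),(243,191),(270,220)])]:
    s=load(n); h=cv2.cvtColor(s['image'],cv2.COLOR_RGB2HSV)
    for u,v in uv: print(n,u,v,s['image'][v,u],h[v,u])
E
sed -i 's/(65,25,60),(95,110,215)/(55,16,50),(95,70,215)/' meas.py
python3 - <<'E'
from meas import *
for n in ['scene0','side0']:
    print(n);s=load(n); boards(s)
E
```

```text
scene0 255 237 [122 135 123] [ 62  25 135]
scene0 228 273 [125 138 126] [ 62  24 138]
scene0 270 270 [182 175 165] [ 18  24 182]
scene0 110 250 [95 93 87] [23 21 95]
side0 245 173 [129 140 127] [ 55  24 140]
side0 243 191 [130 141 128] [ 55  24 141]
side0 270 220 [186 181 167] [ 22  26 186]
scene0
px [249. 236.] blade [ 0.5513 -0.0364] size [ 85. 149.] yaw -3.6 handle mean [ 0.4397 -0.0285] hyaw -4.0
px [226. 273.] blade [ 0.5719 -0.1638] size [ 86. 148.] yaw -1.2 handle mean [ 0.4611 -0.1626] hyaw -0.6
side0
px [267.  95.] blade [ 0.5806 -1.0557] size [ 62. 264.] yaw -89.6 handle mean [ 0.5886 -1.0264] hyaw -105.2
px [246. 174.] blade [ 0.5609 -0.1469] size [ 77. 141.] yaw -0.7 handle mean [ 0.4637 -0.1459] hyaw -0.6
px [250. 193.] blade [ 0.5433 -0.0248] size [72. 55.] yaw 69.4 handle mean [ 0.4405 -0.0138] hyaw -6.1
comp [168 194  28  13 152] [0.75959501 0.06796612]
```

Run:
```python
from meas import *
s=load('scene0'); d=load('side0')
print('scene near(-y) wall front,back,',onz(s,325.25,164.5,.134),onz(s,369.5,166.25,.134))
print('scene far wall front, back',onz(s,323,136.5,.134),onz(s,364.5,137,.134))
print('scene base near front z0',onz(s,317.5,194,.0))
print('side +y wall front,back',onz(d,213,232.5,.134),onz(d,168.25,245.75,.134))
print('side -y wall front,back',onz(d,200,207,.134),onz(d,157.5,219.25,.134))
print('side base back, front z0',onz(d,174.5,279.25,0),onz(d,218.75,264,0))
# counter pad corners px crop1 (scale 4,3.3; off 90,195)
for u,v in [(222,275),(298,265),(303,305),(232,320)]:
    print('pad',onz(s,u/4+90,v/3.3+195,.133))
for f,n,(x0,x1,y0,y1) in [('side0','c3',(225,275,105,160)),('scene0','c4',(130,210,265,380))]:
    a=cv2.imread(f'pics/{f}.png')[y0:y1,x0:x1]; cv2.imwrite(f'pics/{n}.png',cv2.resize(a,None,fx=5 if n=='c4' else 10,fy=5 if n=='c4' else 10,interpolation=cv2.INTER_CUBIC))
```

```text
scene near(-y) wall front,back, [0.62292174 0.23255232 0.134     ] [0.73029555 0.30527911 0.134     ]
scene far wall front, back [0.55689418 0.33409758 0.134     ] [0.66268728 0.41189789 0.134     ]
scene base near front z0 [6.22065849e-01 2.26367857e-01 1.11022302e-16]
side +y wall front,back [0.55746811 0.33368925 0.134     ] [0.66241098 0.40187339 0.134     ]
side -y wall front,back [0.625448   0.23201657 0.134     ] [0.7320796  0.30553631 0.134     ]
side base back, front z0 [0.66413779 0.40516381 0.        ] [0.55184303 0.32885881 0.        ]
pad [ 0.47147012 -0.32930538  0.133     ]
pad [ 0.50074741 -0.29799404  0.133     ]
pad [ 0.52440735 -0.31712755  0.133     ]
pad [ 0.50052517 -0.34839391  0.133     ]
```

View pics/c3.png

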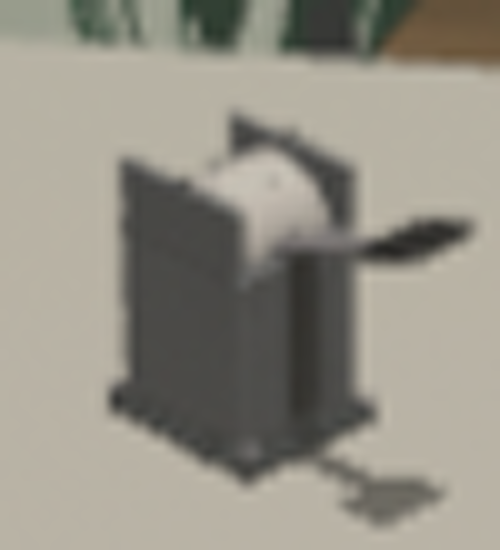

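View pics/c4.png

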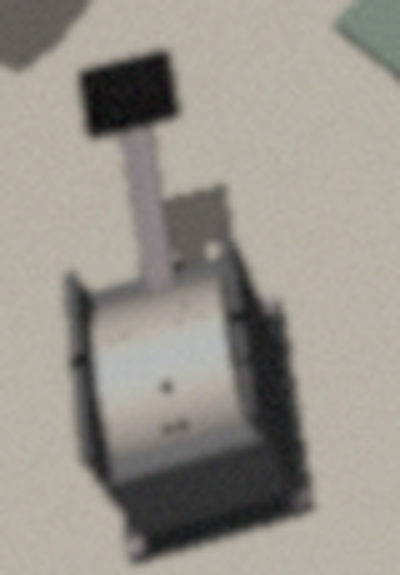

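```bash
cat >> h.py <<'E'
def target_R(yaw):  # yaw = direction (rad) of board x ; tool x down, tool y chosen nearest current
    x=np.array([0,0,-1.]); 
    y=np.array([-np.sin(yaw),np.cos(yaw),0]); 
    return np.stack([x,y,np.cross(x,y)],1)
def go(p,yaw_deg=None,flip=False,Rm=None,quiet=False):
    st=manip.sense(); R0=R.from_quat(st['tool_rot']).as_matrix()
    if Rm is None:
        Rm=target_R(np.radians(yaw_deg)) if yaw_deg is not None else R0
        if flip: Rm=Rm@np.diag([1,-1,-1.])
    sh=R0.T@(np.array(p)-st['tcp_pos'])/.025
    rv=np.degrees(R.from_matrix(R0.T@Rm).as_rotvec())/5
    print('row',sh.round(2).tolist(),rv.round(2).tolist(),'dist mm',round(25*np.linalg.norm(sh)),'rot',round(5*np.linalg.norm(rv),1))
def st():
    s=manip.sense(); R0=R.from_quat(s['tool_rot']).as_matrix()
    print('t',round(s['t'],2),'tcp',s['tcp_pos'].round(4),'F',s['force'].round(1),'gap',round(s['finger_gap'],3),'q',s['q'].round(2))
    print(R0.round(3))
E
python3 - <<'E'
from h import *
st()
a=np.radians(-3.7); b=np.array([.5515,-.0365])
g=b-.112*np.array([np.cos(a),np.sin(a)]); print(g)
for f in (0,1): go([*g,.20],-3.7,f)
E
```

```text
t 0.15 tcp [ 0.213  -0.587   0.2306] F [-0.  -0.3 -0.7] gap 1.001 q [-1.4   0.53  1.43 -0.    1.18 -0.18]
[[-0.     0.341 -0.94 ]
 [ 0.002 -0.94  -0.341]
 [-1.    -0.002 -0.   ]]
[ 0.43973345 -0.02927238]
row [1.26, -17.88, -16.13] [-31.27, -0.03, 0.0] dist mm 603 rot 156.4
row [1.26, -17.88, -16.13] [4.73, 0.0, 0.02] dist mm 603 rot 23.6
```

Call:
carry_out([
  [[0.1, -1.4, -1.3, 0.8, 0, 0, 60], [0.2, -2.8, -2.5, 1.6, 0, 0, 60], [0.3, -4.2, -3.8, 2.4, 0, 0, 60], [0.4, -5.6, -5.1, 3.2, 0, 0, 60], [0.5, -7.0, -6.3, 4.0, 0, 0, 60]],
], force=60)

```text
t: 0.65
tcp_pos: [0.3019, -0.3674, 0.2186]
tool_rot: [0.707, -0.002, -0.707, -0.002]
force: [-0.1, -0.0, -0.5]
finger_gap: 0.699
```

Run:
```python
from h import *
st(); go([.4397,-.0293,.16],-3.7,1)
```

```text
t 0.65 tcp [ 0.3019 -0.3674  0.2186] F [-0.1 -0.  -0.5] gap 0.699 q [-1.12  0.35  1.81  0.    0.98  0.46]
[[ 0.    -0.005 -1.   ]
 [ 0.    -1.     0.005]
 [-1.    -0.    -0.   ]]
row [2.35, -13.55, -5.45] [0.69, -0.0, 0.0] dist mm 370 rot 3.4
```

Call:
carry_out([
  [[0.3, -2.0, -0.8, 0.1, 0, 0, 60], [0.6, -4.0, -1.6, 0.2, 0, 0, 60], [0.9, -5.9, -2.4, 0.3, 0, 0, 60], [1.2, -7.8, -3.1, 0.4, 0, 0, 60], [1.5, -9.7, -3.9, 0.6, 0, 0, 60]],
])

```text
t: 1.15
tcp_pos: [0.3942, -0.138, 0.1832]
tool_rot: [0.707, -0.019, -0.707, -0.019]
force: [0.7, -0.6, -0.3]
finger_gap: 0.708
```

Run:
```python
from h import *
st(); go([.4397,-.0293,.12],-3.7,1)
```

```text
t 1.15 tcp [ 0.3942 -0.138   0.1832] F [ 0.7 -0.6 -0.3] gap 0.708 q [-0.61  0.33  1.98  0.    0.82  1.02]
[[ 0.    -0.055 -0.998]
 [-0.    -0.998  0.055]
 [-1.     0.    -0.   ]]
row [2.53, -4.44, -1.58] [0.11, -0.0, -0.0] dist mm 134 rot 0.6
```

Call:
carry_out([
  [[0.8, -1.5, -0.5, 0.1, 0, 0, 60], [1.6, -3.0, -1.0, 0.1, 0, 0, 60], [2.5, -4.4, -1.6, 0.1, 0, 0, 60], [2.5, -4.4, -1.6, 0.1, 0, 0, 60], [2.5, -4.4, -1.6, 0.1, 0, 0, 60]],
])

```text
t: 1.65
tcp_pos: [0.4395, -0.0314, 0.1204]
tool_rot: [-0.706, 0.021, 0.707, 0.021]
force: [-0.0, -0.8, -0.4]
finger_gap: 0.701
```

Run:
```python
from meas import *
st()
s=snap('scene','scene1.png'); boards(s)
w=snap('wrist','wrist1.png'); boards(w)
snap('side','side1.png')
go([.4397,-.0293,.03],-3.7,1)
```

```text
t 1.65 tcp [ 0.4395 -0.0314  0.1204] F [-0.  -0.8 -0.4] gap 0.701 q [-0.33  0.48  1.99 -0.    0.67  1.3 ]
[[-0.002 -0.06  -0.998]
 [ 0.    -0.998  0.06 ]
 [-1.    -0.     0.002]]
px [94. 17.] blade [-0.9158  0.5471] size [172. 410.] yaw 147.0 handle mean [-0.8189  0.485 ] hyaw 147.3
px [250. 237.] blade [ 0.553  -0.0368] size [ 85. 148.] yaw -4.2 handle mean [ 0.4474 -0.0293] hyaw -4.1
px [226. 273.] blade [ 0.5719 -0.1639] size [ 86. 148.] yaw 0.0 handle mean [ 0.4602 -0.1624] hyaw -0.8
px [249.  85.] blade [ 0.5266 -0.0313] size [ 88. 107.] yaw -3.8 handle mean [ 0.4248 -0.0243] hyaw -3.9
px [419.  70.] blade [ 0.5325 -0.1592] size [91. 80.] yaw 86.8 handle mean [ 0.4379 -0.1581] hyaw -0.7
row [3.66, -0.16, 0.03] [0.01, -0.01, -0.01] dist mm 92 rot 0.1
```

View pics/wrist1.png

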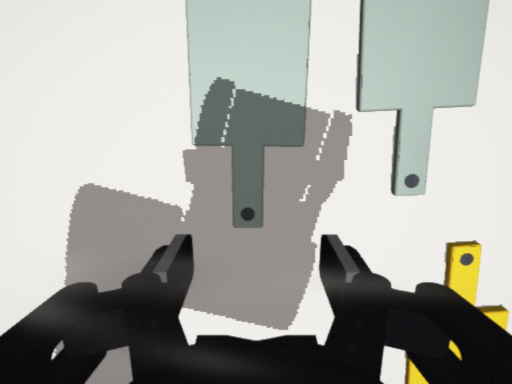

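View pics/scene1.png

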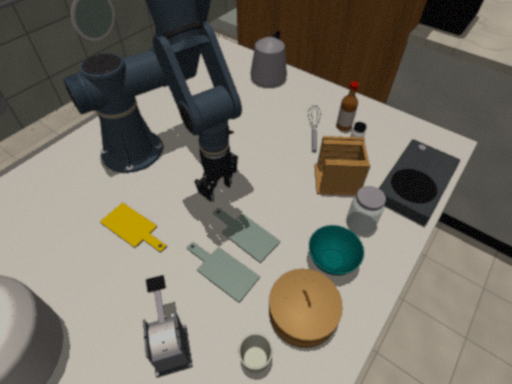

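View pics/side1.png

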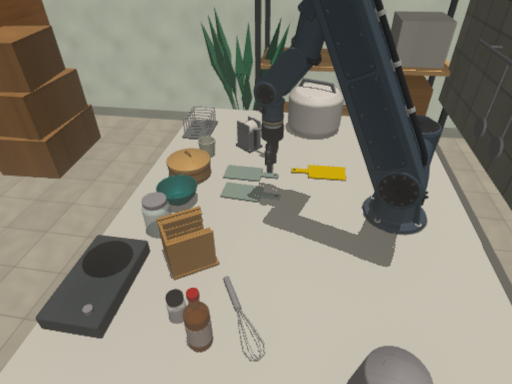

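Run:
```python
from meas import *
w=load('wrist1')
for p in [(248,227),(248,146),(248,214)]: print(onz(w,*p,.01))
print('B',onz(w,410,195,.01),onz(w,416,108,.01))
go([.44,-.0275,.004],-3.9,1)
```

```text
[ 0.40795619 -0.02292116  0.01      ]
[ 0.47684671 -0.02755663  0.01      ]
[ 0.41969162 -0.02371081  0.01      ]
B [ 0.42826828 -0.15891029  0.01      ] [ 0.49819161 -0.15859273  0.01      ]
row [4.7, -0.23, 0.02] [0.05, -0.01, -0.01] dist mm 118 rot 0.2
```

Call:
carry_out([
  [[1.0, -0.2, 0.1, 0, 0, 0, 60], [2.0, -0.2, 0.1, 0, 0, 0, 60], [3.0, -0.2, 0.1, 0, 0, 0, 60], [4.0, -0.2, 0.1, 0, 0, 0, 60], [4.4, -0.2, 0.1, 0, 0, 0, 60]],
])

```text
t: 2.3
tcp_pos: [0.4373, -0.0284, 0.0099]
tool_rot: [-0.706, 0.023, 0.707, 0.023]
force: [-0.7, 0.2, -0.0]
finger_gap: 0.704
```

Call:
carry_out([
  [[0.3, 0, 0, 0, 0, 0, 60], [0.3, 0, 0, 0, 0, 0, 60], [0.3, 0, 0, 0, 0, 0, 20], [0.3, 0, 0, 0, 0, 0, 20], [0.3, 0, 0, 0, 0, 0, 20]],
], force=80)

```text
t: 2.8
tcp_pos: [0.4381, -0.0271, 0.0046]
tool_rot: [0.707, -0.022, -0.706, -0.022]
force: [0.1, -0.3, 6.2]
finger_gap: 0.268
```

Run:
```python
from meas import *
st(); w=snap('wrist','wrist2.png')
```

```text
t 2.8 tcp [ 0.4381 -0.0271  0.0046] F [ 0.1 -0.3  6.2] gap 0.268 q [-0.32  0.74  2.05 -0.    0.35  1.32]
[[ 0.002 -0.062 -0.998]
 [-0.001 -0.998  0.062]
 [-1.     0.001 -0.002]]
```

View pics/wrist2.png

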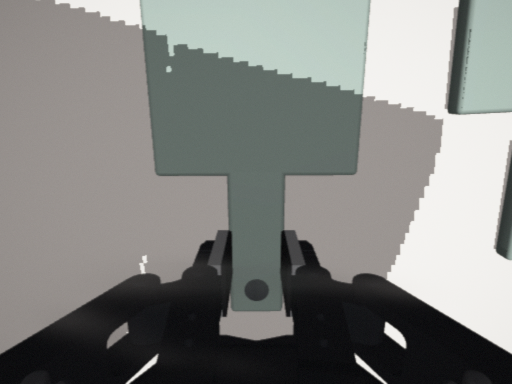

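The handle sits between the fingers (columns 230–285) and the opening agrees. I'll settle, then lift slightly.

Call:
carry_out([
  [[0, 0, 0, 0, 0, 0, 18], [-0.1, 0, 0, 0, 0, 0, 18], [-0.3, 0, 0, 0, 0, 0, 18], [-0.8, 0, 0, 0, 0, 0, 18], [-1.2, 0, 0, 0, 0, 0, 18]],
], force=80)

```text
t: 3.35
tcp_pos: [0.4373, -0.0268, 0.034]
tool_rot: [-0.707, 0.022, 0.707, 0.022]
force: [-0.2, -0.8, -0.9]
finger_gap: 0.265
```

Run:
```python
from meas import *
st(); w=snap('wrist','wrist3.png'); snap('side','side3.png'); a=cv2.imread('pics/side3.png')[130:220,200:320]
cv2.imwrite('pics/side3c.png',cv2.resize(a,None,fx=5,fy=5,interpolation=cv2.INTER_CUBIC))
```

```text
t 3.35 tcp [ 0.4373 -0.0268  0.034 ] F [-0.2 -0.8 -0.9] gap 0.265 q [-0.32  0.67  2.04  0.    0.43  1.32]
[[-0.001 -0.062 -0.998]
 [ 0.    -0.998  0.062]
 [-1.    -0.     0.001]]
```

View pics/wrist3.png

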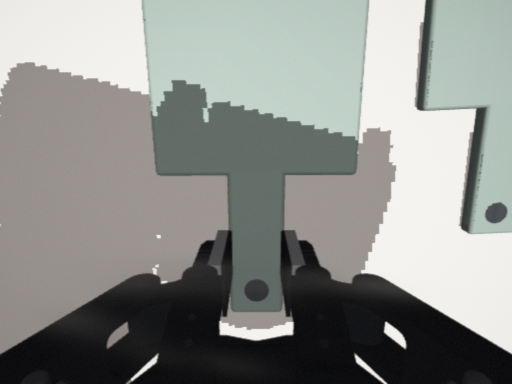

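View pics/side3c.png

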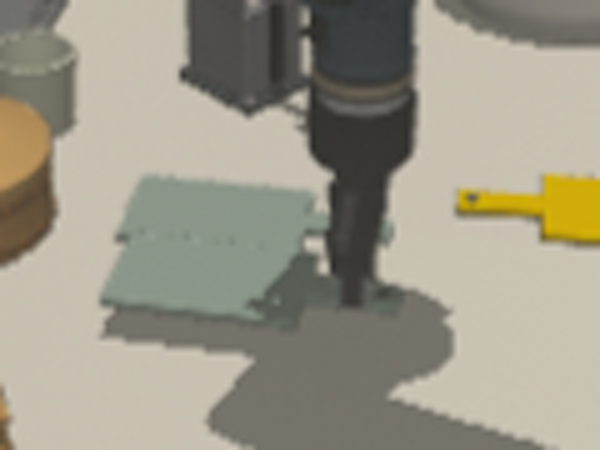

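```bash
cat >> h.py <<'E'
RY=34.0; RO=np.array([.6396,.3167])
def rk(x,y=0,z=0):
    a=np.radians(RY); return np.array([*(RO+x*np.array([np.cos(a),np.sin(a)])+y*np.array([-np.sin(a),np.cos(a)])),z])
E
python3 - <<'E'
from h import *
p=rk(-.285,0,.08); print(p); go(p,34,1)
E
```

```text
[0.40332429 0.15733002 0.08      ]
row [-1.83, -7.27, 1.85] [-7.51, -0.02, -0.01] dist mm 193 rot 37.6
```

Call:
carry_out([
  [[-0.6, -0.2, 0.1, -0.3, 0, 0, 18], [-1.2, -0.8, 0.3, -1.0, 0, 0, 18], [-1.8, -1.5, 0.5, -2.0, 0, 0, 18], [-1.8, -2.3, 0.7, -3.0, 0, 0, 18], [-1.8, -3.1, 0.9, -4.0, 0, 0, 18]],
])

```text
t: 3.95
tcp_pos: [0.42, 0.0523, 0.0787]
tool_rot: [0.7, 0.102, -0.699, 0.102]
force: [0.8, 0.0, -1.8]
finger_gap: 0.27
```

Run:
```python
from h import *
st(); p=rk(-.285,0,.08); print(p); go(p,34,1)
```

```text
t 3.95 tcp [0.42   0.0523 0.0787] F [ 0.8  0.  -1.8] gap 0.27 q [-0.14  0.56  2.06  0.    0.52  1.14]
[[ 0.001  0.286 -0.958]
 [-0.    -0.958 -0.286]
 [-1.     0.    -0.001]]
[0.40332429 0.15733002 0.08      ]
row [-0.05, -4.21, -0.56] [-3.48, -0.01, -0.01] dist mm 106 rot 17.4
```

Call:
carry_out([
  [[0, -0.8, -0.1, -0.9, 0, 0, 18], [0, -1.8, -0.2, -1.8, 0, 0, 18], [0, -2.8, -0.4, -2.7, 0, 0, 18], [0, -3.7, -0.5, -3.4, 0, 0, 18], [0, -4.2, -0.5, -3.5, 0, 0, 18]],
])

```text
t: 4.45
tcp_pos: [0.4017, 0.1573, 0.0782]
tool_rot: [-0.676, -0.207, 0.676, -0.207]
force: [0.1, -0.3, -0.1]
finger_gap: 0.268
```

Run:
```python
from h import *
st(); p=rk(-.285,0,.045); print(p); go(p,34,1)
snap('wrist','wrist4.png');snap('scene','scene4.png');snap('side','side4.png')
a=cv2.imread('pics/scene4.png')[110:240,170:390]; b=cv2.imread('pics/side4.png')[180:290,140:300]
cv2.imwrite('pics/sc4.png',cv2.resize(a,None,fx=3.5,fy=3.5,interpolation=cv2.INTER_CUBIC));cv2.imwrite('pics/sd4.png',cv2.resize(b,None,fx=5,fy=5,interpolation=cv2.INTER_CUBIC))
```

```text
t 4.45 tcp [0.4017 0.1573 0.0782] F [ 0.1 -0.3 -0.1] gap 0.268 q [0.11 0.57 2.04 0.   0.53 1.09]
[[-0.     0.56  -0.829]
 [ 0.    -0.829 -0.56 ]
 [-1.    -0.     0.   ]]
[0.40332429 0.15733002 0.045     ]
row [1.33, 0.04, -0.05] [0.01, 0.0, 0.0] dist mm 33 rot 0.1
```

View pics/wrist4.png

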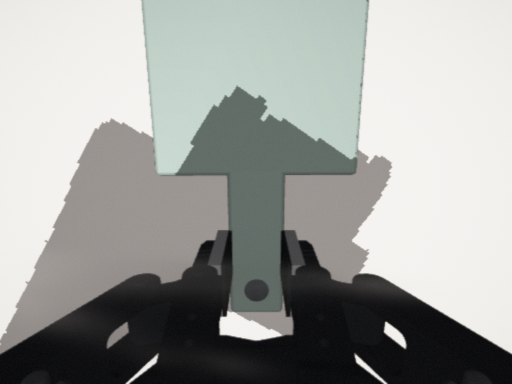

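View pics/sc4.png

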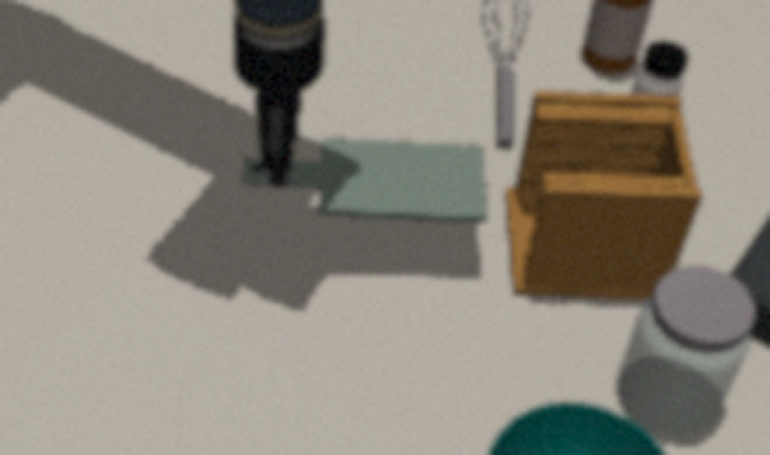

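View pics/sd4.png

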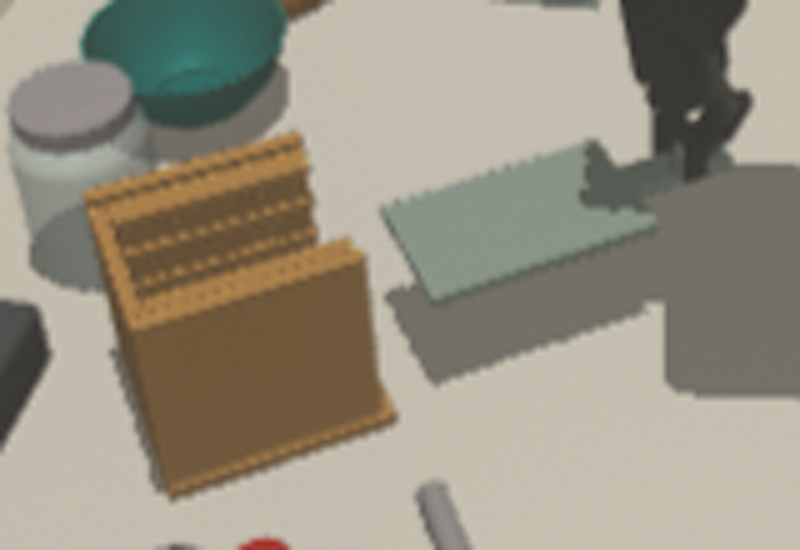

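Run:
```python
from h import *
a=np.radians(RY); M=np.array([[np.cos(a),np.sin(a)],[-np.sin(a),np.cos(a)]])
s=load('scene4');d=load('side4')
f=lambda S,u,v,z:(M@(onz(S,u,v,z)[:2]-RO)*1000).round(1)
print('scene -y,+y',f(s,308.6,171.5,.0836),f(s,308.3,150.5,.0836))
print('side +y,-y',f(d,226.5,239.5,.0836),f(d,216.2,221.6,.0836))
print('rack scene -y front, +y front, backs',f(s,325.25,164.5,.134),f(s,323,136.5,.134),f(s,369.5,166.25,.134),f(s,364.5,137,.134))
print('rack side +yf -yf, backs +,-',f(d,213,232.5,.134),f(d,200,207,.134),f(d,168.25,245.75,.134),f(d,157.5,219.25,.134))
print('tcp',M@(manip.sense()['tcp_pos'][:2]-RO)*1000)
```

```text
scene -y,+y [-102.9  -45. ] [-99.7  46.8]
side +y,-y [-98.4  52.7] [-97.1 -33.6]
rack scene -y front, +y front, backs [-60.9 -60.4] [-58.8  60.7] [ 68.8 -60.2] [72.4 66. ]
rack side +yf -yf, backs +,- [-58.6  60. ] [-59.1 -62.3] [66.5 57.9] [ 70.4 -61. ]
tcp [-2.86886594e+02 -3.10378152e-02]
```

Run:
```python
from meas import *
a=np.radians(RY); M=np.array([[np.cos(a),np.sin(a)],[-np.sin(a),np.cos(a)]])
for n in ['scene4','side4']:
    for bc,y,fm in boards(load(n),z=.0836): print(n,'rack frame',(M@(bc-RO)*1000).round(1),np.degrees(y))
w=load('wrist4'); print(w['rvec'],w['tvec'])
```

```text
px [94. 18.] blade [-0.7512  0.4427] size [150. 342.] yaw -37.0 handle mean [-0.8308  0.4964] hyaw -34.0
px [284. 162.] blade [0.4984 0.211 ] size [146.  86.] yaw 33.0 handle mean [0.4213 0.1632] hyaw 31.8
px [226. 273.] blade [ 0.5982 -0.1897] size [ 79. 136.] yaw -0.9 handle mean [ 0.4919 -0.1884] hyaw -0.7
scene4 rack frame [-1082.6   882.2] -36.96834564208981
scene4 rack frame [-176.1   -8.7] 32.98852157592773
scene4 rack frame [-317.5 -396.7] -0.8550949096679895
px [249. 174.] blade [ 0.5229 -0.0399] size [74. 97.] yaw 0.0 handle mean [ 0.5225 -0.0403] hyaw 46.3
px [242. 225.] blade [0.502  0.2396] size [117.  83.] yaw 35.0 handle mean [0.416  0.2213] hyaw 12.0
side4 rack frame [-296.1 -230.3] 0.0
side4 rack frame [-157.2   13. ] 34.99202346801757
[-2.5569924   1.35599336  0.1889947 ] [-0.09551733  0.4131173   0.34540922]
```

Run:
```python
from h import *
go(rk(-.255,-.0005,.0385),34,1)
```

```text
row [1.59, 0.02, -1.28] [-0.01, 0.01, 0.0] dist mm 51 rot 0.0
```

Call:
carry_out([
  [[0.6, 0, 0, 0, 0, 0, 18], [1.2, 0, 0, 0, 0, 0, 18], [1.6, 0, -0.3, 0, 0, 0, 18], [1.6, 0, -0.8, 0, 0, 0, 18], [1.6, 0, -1.2, 0, 0, 0, 18]],
])

```text
t: 5.1
tcp_pos: [0.4286, 0.1725, 0.0379]
tool_rot: [0.677, 0.206, -0.676, 0.206]
force: [0.7, -0.3, -0.9]
finger_gap: 0.269
```

Run:
```python
from h import *
st(); go(rk(-.235,-.0005,.0385),34,1)
snap('scene','scene5.png');snap('side','side5.png')
a=cv2.imread('pics/scene5.png')[120:210,260:380]; b=cv2.imread('pics/side5.png')[195:285,145:265]
cv2.imwrite('pics/cc5.png',np.hstack([cv2.resize(x,(400,300),interpolation=cv2.INTER_CUBIC) for x in (a,b)]))
```

```text
t 5.1 tcp [0.4286 0.1725 0.0379] F [ 0.7 -0.3 -0.9] gap 0.269 q [ 0.14  0.67  1.98 -0.    0.49  1.12]
[[ 0.     0.557 -0.831]
 [-0.    -0.831 -0.557]
 [-1.     0.    -0.   ]]
row [-0.02, -0.04, -0.82] [-0.03, -0.0, -0.0] dist mm 21 rot 0.2
```

View pics/cc5.png

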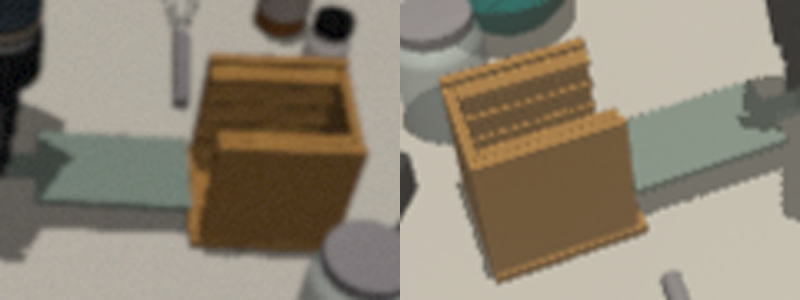

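Call:
carry_out([
  [[0, 0, -0.2, 0, 0, 0, 18], [0, 0, -0.4, 0, 0, 0, 18], [0, 0, -0.6, 0, 0, 0, 18], [0, 0, -0.8, 0, 0, 0, 18], [0, 0, -1.0, 0, 0, 0, 18]],
])

```text
t: 5.7
tcp_pos: [0.4482, 0.187, 0.0384]
tool_rot: [0.676, 0.206, -0.676, 0.206]
force: [0.1, -0.2, -0.6]
finger_gap: 0.266
```

Run:
```python
from h import *
st(); go(rk(-.14,-.0005,.0385),34,1)
```

```text
t 5.7 tcp [0.4482 0.187  0.0384] F [ 0.1 -0.2 -0.6] gap 0.266 q [0.16 0.68 1.92 0.   0.54 1.14]
[[ 0.     0.558 -0.83 ]
 [ 0.    -0.83  -0.558]
 [-1.     0.    -0.   ]]
row [-0.0, -0.01, -3.65] [-0.01, -0.0, -0.0] dist mm 91 rot 0.1
```

Call:
carry_out([
  [[0, 0, -0.3, 0, 0, 0, 18], [0, 0, -0.7, 0, 0, 0, 18], [0, 0, -1.1, 0, 0, 0, 18], [0, 0, -1.5, 0, 0, 0, 18], [0, 0, -1.8, 0, 0, 0, 18]],
])

```text
t: 6.2
tcp_pos: [0.4865, 0.2125, 0.0384]
tool_rot: [0.677, 0.206, -0.676, 0.206]
force: [0.0, 0.1, -2.4]
finger_gap: 0.269
```

Call:
carry_out([
  [[0, 0, -0.3, 0, 0, 0, 18], [0, 0, -0.6, 0, 0, 0, 18], [0, 0, -0.9, 0, 0, 0, 18], [0, 0, -1.2, 0, 0, 0, 18], [0, 0, -1.4, 0, 0, 0, 18]],
])

```text
t: 6.7
tcp_pos: [0.5151, 0.2318, 0.0384]
tool_rot: [0.677, 0.206, -0.676, 0.206]
force: [-0.2, -0.0, -1.9]
finger_gap: 0.267
```

Run:
```python
from h import *
st(); go(rk(-.13,-.0005,.0385),34,1)
snap('wrist','wrist6.png');snap('side','side6.png');snap('scene','scene6.png')
a=cv2.imread('pics/scene6.png')[120:210,260:380]; b=cv2.imread('pics/side6.png')[195:285,145:265]
cv2.imwrite('pics/cc6.png',np.hstack([cv2.resize(x,(400,300),interpolation=cv2.INTER_CUBIC) for x in (a,b)]))
```

```text
t 6.7 tcp [0.5151 0.2318 0.0384] F [-0.2 -0.  -1.9] gap 0.267 q [0.23 0.73 1.72 0.   0.68 1.2 ]
[[ 0.001  0.558 -0.83 ]
 [ 0.    -0.83  -0.558]
 [-1.     0.    -0.001]]
row [-0.0, -0.01, -0.83] [-0.01, -0.01, -0.0] dist mm 21 rot 0.1
```

View pics/cc6.png

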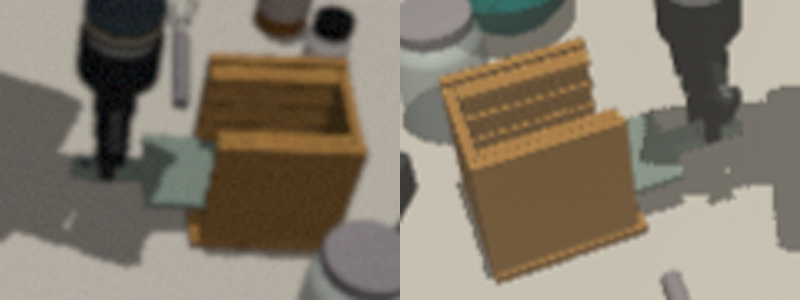

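View pics/wrist6.png

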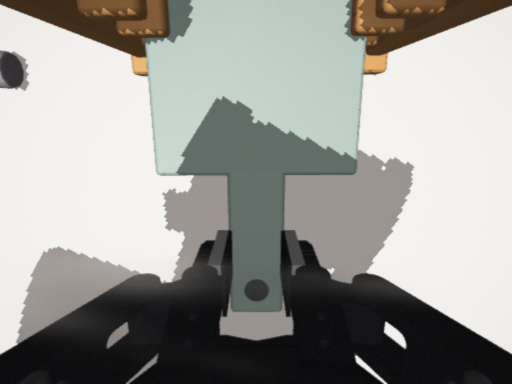

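Call:
carry_out([
  [[0, 0, -0.2, 0, 0, 0, 18], [0, 0, -0.4, 0, 0, 0, 18], [0, 0, -0.6, 0, 0, 0, 18], [0, 0, -0.8, 0, 0, 0, 18], [0, 0, -0.8, 0, 0, 0, 18]],
])

```text
t: 7.35
tcp_pos: [0.532, 0.243, 0.0385]
tool_rot: [0.677, 0.206, -0.676, 0.206]
force: [-0.2, -0.8, -1.8]
finger_gap: 0.267
```

Call:
carry_out([
  [[0, 0, -0.05, 0, 0, 0, 18], [0, 0, -0.1, 0, 0, 0, 18], [0, 0, -0.1, 0, 0, 0, 18], [0, 0, -0.15, 0, 0, 0, 18], [0, 0, -0.15, 0, 0, 0, 18]],
])

```text
t: 7.85
tcp_pos: [0.5341, 0.2447, 0.0384]
tool_rot: [0.676, 0.206, -0.676, 0.206]
force: [0.5, -0.3, -1.2]
finger_gap: 0.265
```

Call:
carry_out([
  [[0, 0, -0.05, 0, 0, 0, 18], [0, 0, -0.1, 0, 0, 0, 18], [0, 0, -0.1, 0, 0, 0, 18], [0, 0, -0.15, 0, 0, 0, 18], [0, 0, -0.15, 0, 0, 0, 18]],
])

```text
t: 8.35
tcp_pos: [0.5358, 0.2461, 0.038]
tool_rot: [-0.675, -0.206, 0.677, -0.207]
force: [-2.5, -2.2, -1.2]
finger_gap: 0.266
```

Call:
carry_out([
  [[0, 0, -0.05, 0, 0, 0, 18], [0, 0, -0.1, 0, 0, 0, 18], [0, 0, -0.1, 0, 0, 0, 18], [0, 0, -0.1, 0, 0, 0, 18], [0, 0, -0.1, 0, 0, 0, 18]],
])

```text
t: 8.85
tcp_pos: [0.5357, 0.2463, 0.0374]
tool_rot: [-0.673, -0.206, 0.679, -0.207]
force: [-4.8, -5.8, -0.1]
finger_gap: 0.267
```

Back stop reached: no further advance and the force is rising. Now I'll lower onto the ledges, release and rise.

Call:
carry_out([
  [[0.06, 0, 0.08, 0, 0, 0, 18], [0.12, 0, 0.08, 0, 0, 0, 18], [0.14, 0, 0.08, 0, 0, 0, 24], [0.14, 0, 0.08, 0, 0, 0, 45], [0.14, 0, 0.08, 0, 0, 0, 45]],
])

```text
t: 9.35
tcp_pos: [0.5395, 0.2478, 0.0355]
tool_rot: [0.678, 0.206, -0.675, 0.206]
force: [0.7, -0.3, 0.1]
finger_gap: 0.522
```

Call:
carry_out([
  [[0, 0, 0, 0, 0, 0, 45], [-0.5, 0, 0, 0, 0, 0, 45], [-1.5, 0, 0, 0, 0, 0, 45], [-2.5, 0, 0.5, 0, 0, 0, 45], [-3.5, 0, 1.0, 0, 0, 0, 45]],
])

```text
t: 9.85
tcp_pos: [0.5173, 0.2333, 0.1242]
tool_rot: [0.677, 0.206, -0.676, 0.206]
force: [0.4, 0.7, 0.2]
finger_gap: 0.529
```

Run:
```python
from meas import *
st(); 
snap('wrist','wrist7.png');s=snap('scene','scene7.png');snap('side','side7.png')
boards(s)
a=cv2.imread('pics/scene7.png')[120:210,260:380]; b=cv2.imread('pics/side7.png')[195:285,145:265]
cv2.imwrite('pics/cc7.png',np.hstack([cv2.resize(x,(400,300),interpolation=cv2.INTER_CUBIC) for x in (a,b)]))
```

```text
t 9.85 tcp [0.5173 0.2333 0.1242] F [0.4 0.7 0.2] gap 0.529 q [0.23 0.6  1.68 0.   0.87 1.2 ]
[[ 0.002  0.558 -0.83 ]
 [ 0.001 -0.83  -0.558]
 [-1.     0.001 -0.002]]
px [94. 17.] blade [-0.911   0.5428] size [176. 350.] yaw -35.9 handle mean [-0.9331  0.5481] hyaw -13.3
comp [291 163  33  20 295] [0.56386715 0.28944545]
px [226. 273.] blade [ 0.572  -0.1638] size [ 85. 148.] yaw -0.8 handle mean [ 0.4608 -0.1628] hyaw -0.5
```

View pics/cc7.png

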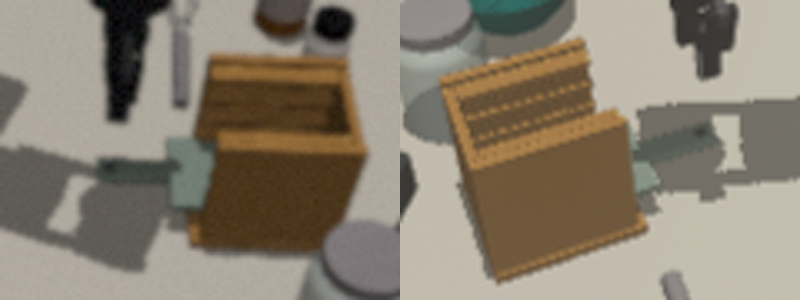

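View pics/wrist7.png

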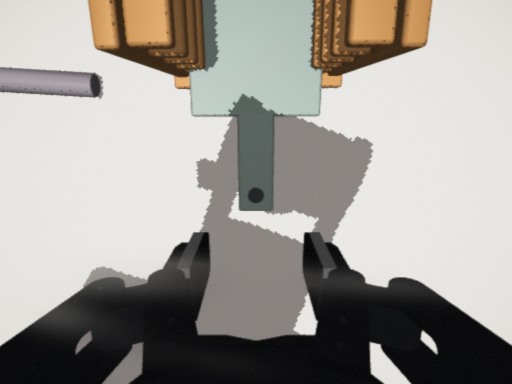

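Run:
```python
from meas import *
a=np.radians(RY); M=np.array([[np.cos(a),np.sin(a)],[-np.sin(a),np.cos(a)]])
w=load('wrist7'); f=lambda u,v,z:(M@(onz(w,u,v,z)[:2]-RO)*1000).round(1)
print('handle end, shoulders',f(256,210,.04),f(191,115,.04),f(320,116,.04))
print('wall front bottoms? top fronts',f(98,47,.134),f(424,46,.134))
p=rk(-.13); 
b=np.array([.571,-.1605]); y=np.radians(-.8); g=b-.115*np.array([np.cos(y),np.sin(y)]); print(g); go([*g,.12],-.8,1)
```

```text
handle end, shoulders [-155.4   -1.4] [-86.   43.7] [-86.6 -45.8]
wall front bottoms? top fronts [-57.2  59.3] [-56.9 -65.9]
[ 0.45601121 -0.15889435]
row [0.16, 11.64, 10.81] [6.94, -0.06, -0.0] dist mm 397 rot 34.7
```

Call:
carry_out([
  [[0, 1.2, 1.5, 0.5, 0, 0, 60], [0, 2.6, 3.0, 1.6, 0, 0, 60], [0, 4.2, 4.4, 3.0, 0, 0, 60], [0, 5.8, 5.8, 4.4, 0, 0, 60], [0, 7.4, 7.2, 5.6, 0, 0, 60]],
])

```text
t: 10.5
tcp_pos: [0.4721, -0.0119, 0.1219]
tool_rot: [0.706, 0.035, -0.706, 0.035]
force: [0.1, -1.0, -0.3]
finger_gap: 0.701
```

Run:
```python
from h import *
st(); go([.456,-.1589,.12],-.8,1)
```

```text
t 10.5 tcp [ 0.4721 -0.0119  0.1219] F [ 0.1 -1.  -0.3] gap 0.701 q [-0.26  0.51  1.91  0.    0.72  1.21]
[[ 0.     0.099 -0.995]
 [ 0.    -0.995 -0.099]
 [-1.    -0.    -0.   ]]
row [0.08, 5.79, 1.23] [1.3, -0.0, 0.0] dist mm 148 rot 6.5
```

Call:
carry_out([
  [[0, 1.6, 0.3, 0.3, 0, 0, 60], [0, 3.2, 0.7, 0.7, 0, 0, 60], [0.1, 4.8, 1.0, 1.1, 0, 0, 60], [0.1, 5.8, 1.2, 1.3, 0, 0, 60], [0.1, 5.8, 1.2, 1.3, 0, 0, 60]],
])

```text
t: 11.0
tcp_pos: [0.4583, -0.1615, 0.1194]
tool_rot: [0.708, -0.006, -0.706, -0.005]
force: [-0.5, -0.3, 0.6]
finger_gap: 0.707
```

Run:
```python
from meas import *
st(); w=snap('wrist','wrist8.png'); boards(w); s=snap('scene','scene8.png'); boards(s)
```

```text
t 11.0 tcp [ 0.4583 -0.1615  0.1194] F [-0.5 -0.3  0.6] gap 0.707 q [-0.57  0.52  1.88 -0.    0.73  1.02]
[[ 0.002 -0.015 -1.   ]
 [-0.002 -1.     0.015]
 [-1.     0.002 -0.002]]
px [255.  84.] blade [ 0.5456 -0.1612] size [ 89. 106.] yaw -1.6 handle mean [ 0.444  -0.1602] hyaw -0.6
px [93. 18.] blade [-0.9174  0.527 ] size [146. 404.] yaw -28.5 handle mean [-0.9482  0.554 ] hyaw -41.3
comp [291 163  33  21 319] [0.56137678 0.28802638]
px [227. 273.] blade [ 0.5729 -0.1637] size [ 85. 146.] yaw 0.0 handle mean [ 0.4643 -0.1626] hyaw -0.6
```

View pics/wrist8.png

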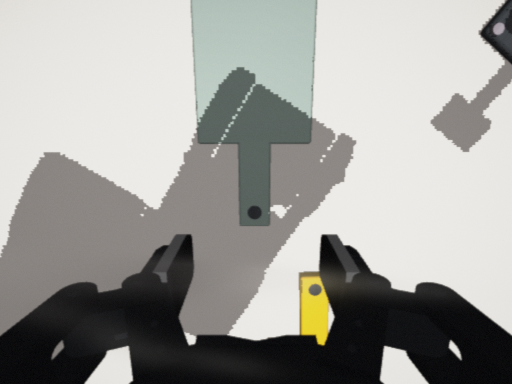

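Run:
```python
from meas import *
w=load('wrist8'); f=lambda u,v,z=.01:onz(w,u,v,z)[:2].round(4)
print('yellow end corners',f(300,273),f(326,273)); print('B end',f(254,225),'shoulder',f(254,143))
go([.457,-.1605,.0125],-.7,1)
```

```text
yellow end corners [ 0.3828 -0.199 ] [ 0.3825 -0.222 ]
B end [ 0.4288 -0.1589] shoulder [ 0.4979 -0.16  ]
row [4.27, 0.11, -0.0] [0.01, 0.01, 0.01] dist mm 107 rot 0.1
```

Call:
carry_out([
  [[1.0, -0.05, 0.05, 0, 0, 0, 55], [2.0, -0.05, 0.05, 0, 0, 0, 55], [3.0, -0.05, 0.05, 0, 0, 0, 55], [4.0, -0.05, 0.05, 0, 0, 0, 55], [4.4, -0.05, 0.05, 0, 0, 0, 55]],
])

```text
t: 11.6
tcp_pos: [0.455, -0.1541, 0.0079]
tool_rot: [-0.706, 0.002, 0.708, 0.004]
force: [-0.2, 0.1, -0.6]
finger_gap: 0.644
```

Call:
carry_out([
  [[0.2, 0, 0, 0, 0, 0, 55], [0.2, 0, 0, 0, 0, 0, 40], [0.2, 0, 0, 0, 0, 0, 18], [0.2, 0, 0, 0, 0, 0, 18], [0.2, 0, 0, 0, 0, 0, 18]],
], force=80)

```text
t: 12.1
tcp_pos: [0.4565, -0.1565, 0.0061]
tool_rot: [0.708, -0.004, -0.706, -0.003]
force: [-0.4, 1.7, 7.1]
finger_gap: 0.264
```

Run:
```python
from meas import *
st(); w=snap('wrist','wrist9.png')
```

```text
t 12.1 tcp [ 0.4565 -0.1565  0.0061] F [-0.4  1.7  7.1] gap 0.264 q [-0.56  0.75  1.94  0.    0.45  1.02]
[[ 0.002 -0.01  -1.   ]
 [-0.001 -1.     0.01 ]
 [-1.     0.001 -0.002]]
```

View pics/wrist9.png

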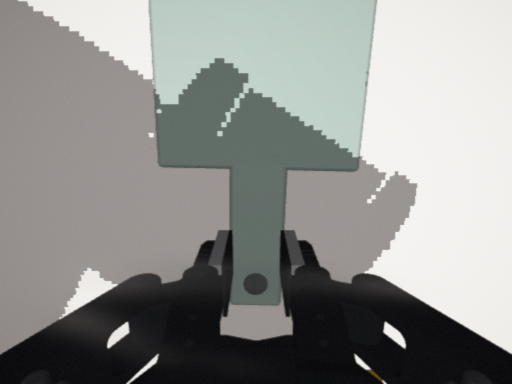

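Call:
carry_out([
  [[0, 0, 0, 0, 0, 0, 18], [-0.1, 0, 0, 0, 0, 0, 18], [-0.3, 0, 0, 0, 0, 0, 18], [-0.8, 0, 0, 0, 0, 0, 18], [-1.2, 0, 0, 0, 0, 0, 18]],
], force=80)

```text
t: 12.65
tcp_pos: [0.4557, -0.1563, 0.0358]
tool_rot: [-0.707, 0.003, 0.707, 0.004]
force: [0.2, -0.8, -1.2]
finger_gap: 0.261
```

```bash
sed -i 's/^RY=.*/RY=34.0; RO=np.array([.6396,.3167])+.004*np.array([.829,.559])-.002*np.array([-.559,.829])/' h.py
python3 - <<'E'
from meas import *
st(); w=snap('wrist','wrist10.png'); go(rk(-.285,0,.11),34,1); print(rk(-.285))
E
```

```text
t 12.65 tcp [ 0.4557 -0.1563  0.0358] F [ 0.2 -0.8 -1.2] gap 0.261 q [-0.56  0.69  1.93 -0.    0.52  1.02]
[[-0.   -0.01 -1.  ]
 [ 0.   -1.    0.01]
 [-1.   -0.    0.  ]]
row [-2.94, -12.56, 2.07] [-6.91, -0.02, -0.02] dist mm 327 rot 34.6
[0.40775829 0.15790802 0.        ]
```

View pics/wrist10.png

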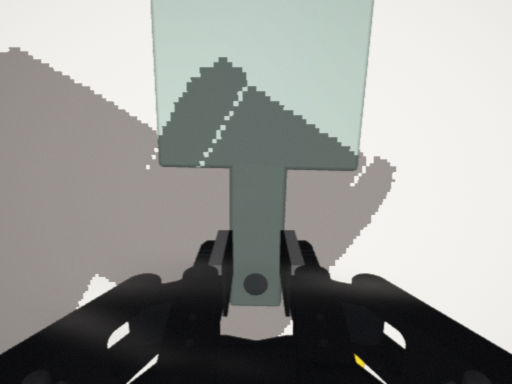

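Call:
carry_out([
  [[-0.9, -0.4, 0, 0, 0, 0, 18], [-1.8, -1.5, 0.2, -0.5, 0, 0, 18], [-2.7, -2.8, 0.4, -1.2, 0, 0, 18], [-2.9, -4.1, 0.6, -2.0, 0, 0, 18], [-2.9, -5.4, 0.9, -2.9, 0, 0, 18]],
])

```text
t: 13.2
tcp_pos: [0.4357, -0.0204, 0.109]
tool_rot: [0.703, 0.086, -0.7, 0.087]
force: [1.0, 0.6, -1.4]
finger_gap: 0.266
```

Call:
carry_out([
  [[0, -1.2, 0, -0.7, 0, 0, 18], [0, -2.4, 0, -1.4, 0, 0, 18], [0, -3.6, 0, -2.1, 0, 0, 18], [0, -4.6, 0, -2.9, 0, 0, 18], [0, -5.2, -0.2, -3.4, 0, 0, 18]],
])

```text
t: 13.7
tcp_pos: [0.4062, 0.1078, 0.1077]
tool_rot: [-0.68, -0.19, 0.682, -0.19]
force: [-1.0, -0.2, -0.9]
finger_gap: 0.262
```

Run:
```python
from meas import *
st(); w=snap('wrist','wrist11.png'); go(rk(-.285,.0025,.0655),35.2,1); print(rk(-.285,.0025))
```

```text
t 13.7 tcp [0.4062 0.1078 0.1077] F [-1.  -0.2 -0.9] gap 0.262 q [-0.01  0.49  2.05  0.    0.6   1.02]
[[-0.002  0.517 -0.856]
 [ 0.    -0.856 -0.517]
 [-1.    -0.001  0.002]]
row [1.7, -1.76, -1.02] [-0.79, -0.0, 0.01] dist mm 66 rot 4.0
[0.40636031 0.15998062 0.        ]
```

View pics/wrist11.png

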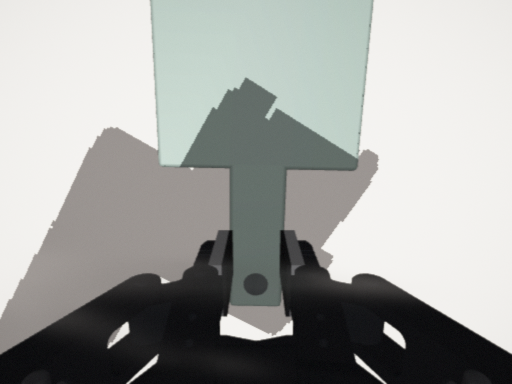

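Grip unchanged. Moving to the pre-insertion pose.

Call:
carry_out([
  [[0, -0.5, 0, -0.3, 0, 0, 18], [0.4, -1.0, -0.3, -0.5, 0, 0, 18], [0.8, -1.5, -0.6, -0.8, 0, 0, 18], [1.3, -1.8, -0.9, -0.8, 0, 0, 18], [1.7, -1.8, -1.0, -0.8, 0, 0, 18]],
])

```text
t: 14.25
tcp_pos: [0.4064, 0.1583, 0.0645]
tool_rot: [0.674, 0.213, -0.674, 0.213]
force: [1.0, 0.2, -0.6]
finger_gap: 0.26
```

Run:
```python
from meas import *
st(); go(rk(-.285,.0025,.0655),35.2,1); go(rk(-.235,.0025,.0655),35.2,1)
snap('scene','scene12.png');snap('side','side12.png')
a=cv2.imread('pics/scene12.png')[120:210,240:360]; b=cv2.imread('pics/side12.png')[195:285,145:265]
cv2.imwrite('pics/cc12.png',np.hstack([cv2.resize(x,(400,300),interpolation=cv2.INTER_CUBIC) for x in (a,b)]))
```

```text
t 14.25 tcp [0.4064 0.1583 0.0645] F [ 1.   0.2 -0.6] gap 0.26 q [0.11 0.6  2.04 0.   0.5  1.07]
[[ 0.     0.573 -0.819]
 [ 0.    -0.819 -0.573]
 [-1.     0.    -0.   ]]
row [-0.04, -0.06, -0.04] [-0.04, -0.0, -0.0] dist mm 2 rot 0.2
row [-0.04, -0.02, -2.04] [-0.04, -0.0, -0.0] dist mm 51 rot 0.2
```

View pics/cc12.png

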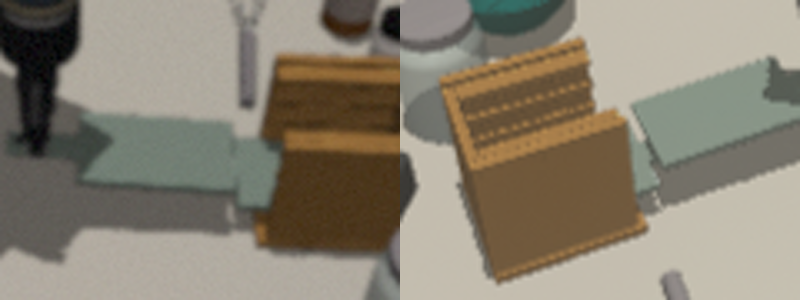

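Call:
carry_out([
  [[-0.02, -0.06, -0.4, 0, 0, 0, 18], [-0.04, -0.05, -0.8, 0, 0, 0, 18], [-0.04, -0.04, -1.2, 0, 0, 0, 18], [-0.04, -0.03, -1.6, 0, 0, 0, 18], [-0.04, -0.02, -2.0, 0, 0, 0, 18]],
])

```text
t: 14.85
tcp_pos: [0.4335, 0.1835, 0.0642]
tool_rot: [-0.663, -0.213, 0.686, -0.211]
force: [-24.4, -12.4, 1.7]
finger_gap: 0.261
```

Run:
```python
from meas import *
st(); go(rk(-.15,.0025,.0655),35.2,1)
snap('scene','scene13.png');snap('side','side13.png');snap('wrist','wrist13.png')
a=cv2.imread('pics/scene13.png')[120:210,240:360]; b=cv2.imread('pics/side13.png')[195:285,145:265]
cv2.imwrite('pics/cc13.png',np.hstack([cv2.resize(x,(400,300),interpolation=cv2.INTER_CUBIC) for x in (a,b)]))
```

```text
t 14.85 tcp [0.4335 0.1835 0.0642] F [-24.4 -12.4   1.7] gap 0.261 q [ 0.16  0.63  1.93 -0.    0.62  1.13]
[[-0.033  0.573 -0.819]
 [-0.008 -0.82  -0.573]
 [-0.999 -0.012  0.031]]
row [-0.18, 0.24, -3.97] [-0.05, 0.36, 0.14] dist mm 99 rot 1.9
```

View pics/cc13.png

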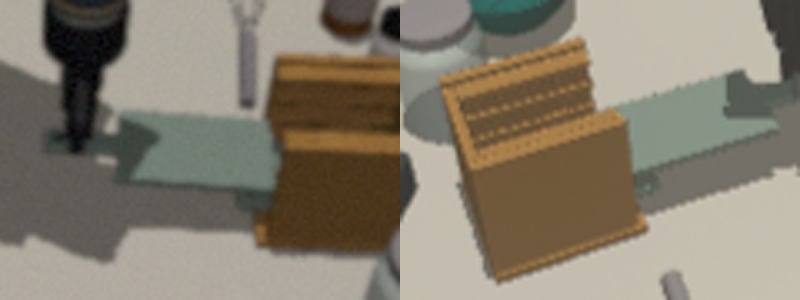

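View pics/wrist13.png

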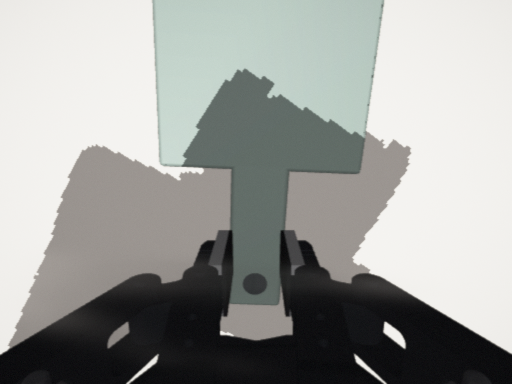

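Run:
```python
from meas import *
print(manip.sense()['ft_torque'])
for n,(x0,x1,y0,y1),o in [('scene12',(255,325,145,185),'e1'),('side12',(205,265,210,255),'e2')]:
    a=cv2.imread(f'pics/{n}.png')[y0:y1,x0:x1]; cv2.imwrite(f'pics/{o}.png',cv2.resize(a,None,fx=11,fy=11,interpolation=cv2.INTER_NEAREST))
```

```text
[-1.3828529   2.77610759 -0.52537376]
```

View pics/e1.png

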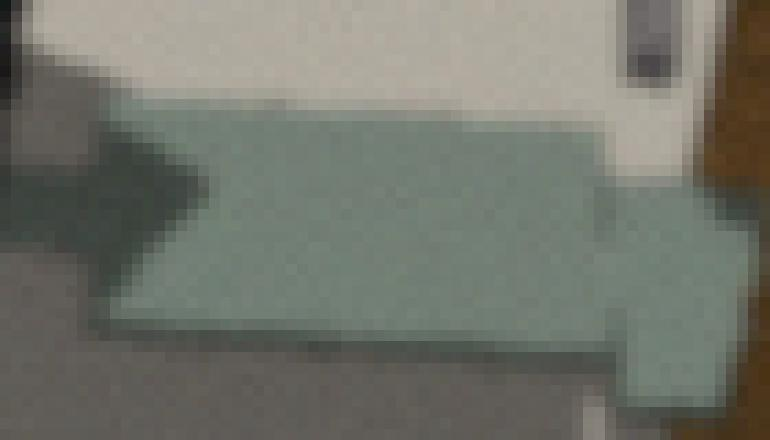

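View pics/e2.png

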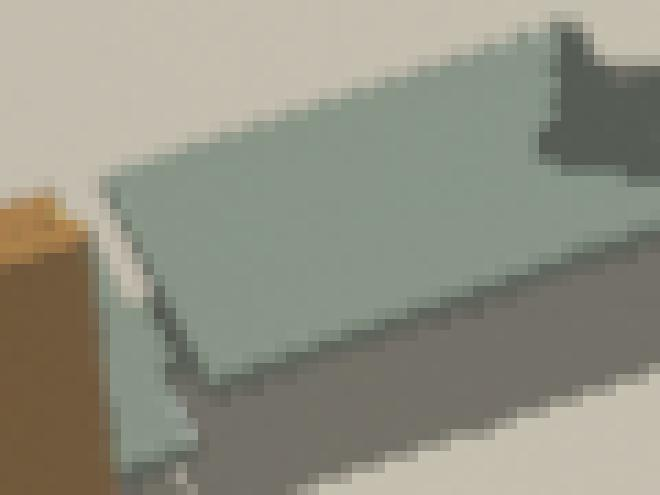

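Run:
```python
from meas import *
s=load('scene12');d=load('side12')
a=np.radians(RY); M=np.array([[np.cos(a),np.sin(a)],[-np.sin(a),np.cos(a)]])
def tri(p,q):
    o1,d1=ray(s,*p);o2,d2=ray(d,*q); d1=d1/np.linalg.norm(d1);d2=d2/np.linalg.norm(d2)
    t=np.linalg.lstsq(np.stack([d1,-d2],1),o2-o1,rcond=None)[0]; A=o1+t[0]*d1;B=o2+t[1]*d2
    m=(A+B)/2; print('rack',(M@(m[:2]-RO)*1000).round(1),'z',(m[2]*1000).round(1),'gap',(np.linalg.norm(A-B)*1000).round(1))
print('front +y');tri((309.6,156.3),(223.9,243.9))
print('front -y');tri((310.1,176.5),(214.7,225.7))
print('shoulder -y');tri((263.6,173.4),(255.4,212.2))
print('rack wall front +y, -y tops');tri((323,136.5),(213,232.5));tri((325.25,164.5),(200,207))
print('tcp then',M@(np.array([.4064,.1583])-RO)*1000)
```

```text
front +y
rack [-96.4  45.9] z 60.1 gap 0.6
front -y
rack [-98.5 -41.8] z 59.1 gap 1.4
shoulder -y
rack [-242.4  -42.2] z 63.9 gap 5.8
rack wall front +y, -y tops
rack [-62.7  62.3] z 134.3 gap 0.4
rack [-64.  -59.3] z 134.6 gap 2.2
tcp then [-285.90688392    1.08451121]
```

The triangulated blade front top is at z≈60 mm, against 68 mm if it were level. So the blade droops about 2.4° in the grip and its tip hit the ledge front. I'll back off and pitch the blade up.

Call:
carry_out([
  [[0, 0, 0.6, 0, 0, 0, 18], [0, 0, 1.2, 0, 0, 0, 18], [0, 0, 1.6, 0, 0.2, 0, 18], [-0.1, 0, 1.8, 0, 0.5, 0, 18], [-0.1, 0, 1.8, 0, 0.5, 0, 18]],
], force=110)

```text
t: 15.5
tcp_pos: [0.4097, 0.1607, 0.0687]
tool_rot: [0.689, 0.217, -0.66, 0.207]
force: [-0.1, 0.2, -1.9]
finger_gap: 0.246
```

Run:
```python
from meas import *
st(); go(rk(-.285,.0025,.067),35.2,1)
snap('scene','scene14.png');snap('side','side14.png');snap('wrist','wrist14.png')
for n,(x0,x1,y0,y1),o in [('scene14',(255,325,145,185),'e1'),('side14',(205,265,210,255),'e2')]:
    a=cv2.imread(f'pics/{n}.png')[y0:y1,x0:x1]; cv2.imwrite(f'pics/{o}.png',cv2.resize(a,None,fx=11,fy=11,interpolation=cv2.INTER_NEAREST))
```

```text
t 15.5 tcp [0.4097 0.1607 0.0687] F [-0.1  0.2 -1.9] gap 0.246 q [0.1  0.59 2.06 0.05 0.46 1.02]
[[ 0.035  0.572 -0.82 ]
 [ 0.025 -0.82  -0.571]
 [-0.999 -0.001 -0.043]]
row [0.06, -0.05, 0.13] [-0.06, -0.49, 0.01] dist mm 4 rot 2.5
```

View pics/e1.png

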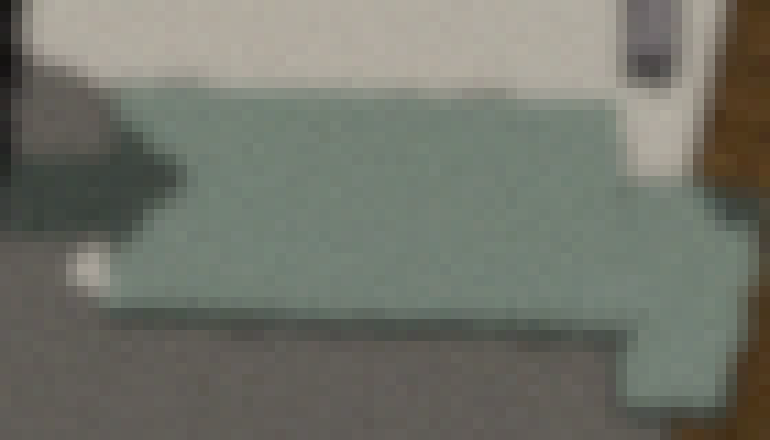

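View pics/e2.png

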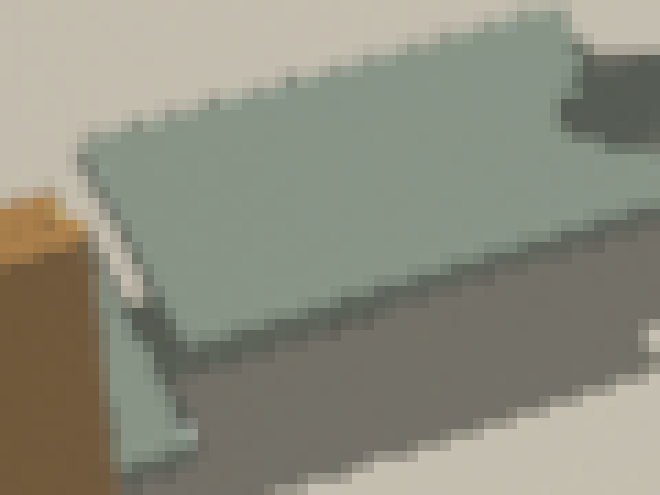

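View pics/wrist14.png

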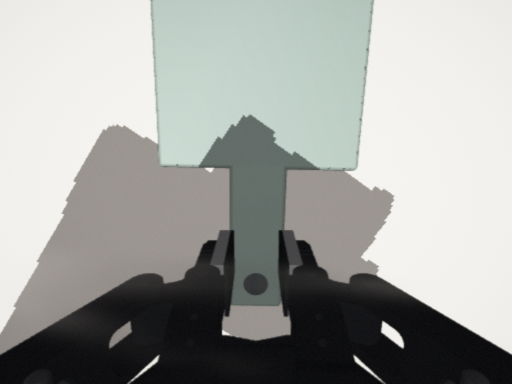

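```bash
cat >> h.py <<'E'
def tri(s,d,p,q,lab=''):
    a=np.radians(RY); M=np.array([[np.cos(a),np.sin(a)],[-np.sin(a),np.cos(a)]])
    o1,d1=ray(s,*p);o2,d2=ray(d,*q); d1=d1/np.linalg.norm(d1);d2=d2/np.linalg.norm(d2)
    t=np.linalg.lstsq(np.stack([d1,-d2],1),o2-o1,rcond=None)[0]; A=o1+t[0]*d1;B=o2+t[1]*d2
    m=(A+B)/2; print(lab,m.round(4),'rack',(M@(m[:2]-RO)*1000).round(1),'z',(m[2]*1000).round(1),'gap',(np.linalg.norm(A-B)*1000).round(1))
E
python3 - <<'E'
from h import *
s=load('scene14');d=load('side14')
tri(s,d,(311,154),(221.3,240.9)); tri(s,d,(312,174.3),(212.0,222.4))
tri(s,d,(264.5,172.6),(255.5,210.7),'shoulder -y')
E
```

```text
[0.5436 0.3021 0.0728] rack [-91.8  43.6] z 72.8 gap 4.2
 [0.5919 0.2279 0.0729] rack [-93.2 -44.9] z 72.9 gap 4.1
shoulder -y [0.468  0.1467 0.0694] rack [-241.3  -42.9] z 69.4 gap 2.4
```

Run:
```python
from h import *
st()
go(rk(-.282,.0035,.0655)); go(rk(-.245,.0035,.0655)); go(rk(-.235,.0035,.0655))
```

```text
t 15.65 tcp [0.412  0.1612 0.0686] F [ 0.6 -0.  -1.5] gap 0.247 q [0.1  0.59 2.05 0.05 0.46 1.02]
[[ 0.038  0.572 -0.819]
 [ 0.025 -0.82  -0.572]
 [-0.999  0.001 -0.045]]
row [0.12, -0.12, 0.1] [0.0, 0.0, 0.0] dist mm 5 rot 0.0
row [0.19, -0.1, -1.38] [0.0, 0.0, 0.0] dist mm 35 rot 0.0
row [0.2, -0.09, -1.78] [0.0, 0.0, 0.0] dist mm 45 rot 0.0
```

Call:
carry_out([
  [[0.12, -0.1, 0, 0, 0, 0, 18], [0.14, -0.1, -0.3, 0, 0, 0, 18], [0.16, -0.1, -0.7, 0, 0, 0, 18], [0.17, -0.1, -1.1, 0, 0, 0, 18], [0.19, -0.1, -1.4, 0, 0, 0, 18]],
])

```text
t: 16.15
tcp_pos: [0.4397, 0.184, 0.0652]
tool_rot: [0.69, 0.217, -0.659, 0.208]
force: [-0.1, 0.2, -1.9]
finger_gap: 0.248
```

Run:
```python
from h import *
st()
go(rk(-.235,.0035,.0655)); go(rk(-.22,.0035,.0655))
```

```text
t 16.15 tcp [0.4397 0.184  0.0652] F [-0.1  0.2 -1.9] gap 0.248 q [0.15 0.62 1.97 0.04 0.52 1.08]
[[ 0.038  0.573 -0.819]
 [ 0.025 -0.82  -0.572]
 [-0.999  0.001 -0.045]]
row [0.01, 0.02, -0.36] [0.0, 0.0, 0.0] dist mm 9 rot 0.0
row [0.03, 0.03, -0.96] [0.0, 0.0, 0.0] dist mm 24 rot 0.0
```

Free so far, with the front at about −52 mm. I'll go on gently.

Call:
carry_out([
  [[0, 0, -0.1, 0, 0, 0, 18], [0, 0.01, -0.3, 0, 0, 0, 18], [0.01, 0.02, -0.5, 0, 0, 0, 18], [0.02, 0.02, -0.7, 0, 0, 0, 18], [0.03, 0.03, -0.9, 0, 0, 0, 18]],
])

```text
t: 16.65
tcp_pos: [0.457, 0.1956, 0.0653]
tool_rot: [0.689, 0.217, -0.66, 0.207]
force: [-0.4, 0.1, -1.4]
finger_gap: 0.241
```

Run:
```python
from h import *
st()
go(rk(-.18,.0035,.0655)); go(rk(-.145,.0035,.0655))
```

```text
t 16.65 tcp [0.457  0.1956 0.0653] F [-0.4  0.1 -1.4] gap 0.241 q [0.17 0.63 1.92 0.04 0.56 1.1 ]
[[ 0.036  0.572 -0.819]
 [ 0.025 -0.82  -0.572]
 [-0.999 -0.    -0.043]]
row [0.07, 0.04, -1.72] [0.0, 0.0, 0.0] dist mm 43 rot 0.0
row [0.13, 0.06, -3.12] [0.0, 0.0, 0.0] dist mm 78 rot 0.0
```

Call:
carry_out([
  [[0.02, 0.01, -0.3, 0, 0, 0, 18], [0.03, 0.02, -0.7, 0, 0, 0, 18], [0.05, 0.02, -1.1, 0, 0, 0, 18], [0.06, 0.03, -1.5, 0, 0, 0, 18], [0.07, 0.04, -1.9, 0, 0, 0, 18]],
])

```text
t: 17.15
tcp_pos: [0.4972, 0.2224, 0.0657]
tool_rot: [0.689, 0.217, -0.66, 0.208]
force: [0.6, -0.3, -1.3]
finger_gap: 0.251
```

Call:
carry_out([
  [[0.02, 0.01, -0.3, 0, 0, 0, 18], [0.03, 0.01, -0.6, 0, 0, 0, 18], [0.04, 0.02, -0.9, 0, 0, 0, 18], [0.05, 0.02, -1.2, 0, 0, 0, 18], [0.05, 0.02, -1.2, 0, 0, 0, 18]],
])

```text
t: 17.65
tcp_pos: [0.5226, 0.2392, 0.0659]
tool_rot: [0.69, 0.217, -0.659, 0.208]
force: [0.3, -0.4, -0.8]
finger_gap: 0.241
```

Run:
```python
from h import *
st()
go(rk(-.132,.0035,.0655))
snap('wrist','wrist15.png')
```

```text
t 17.65 tcp [0.5226 0.2392 0.0659] F [ 0.3 -0.4 -0.8] gap 0.241 q [0.23 0.69 1.72 0.03 0.69 1.17]
[[ 0.038  0.573 -0.819]
 [ 0.025 -0.82  -0.572]
 [-0.999  0.001 -0.045]]
row [0.04, -0.0, -0.49] [0.0, 0.0, 0.0] dist mm 12 rot 0.0
```

View pics/wrist15.png

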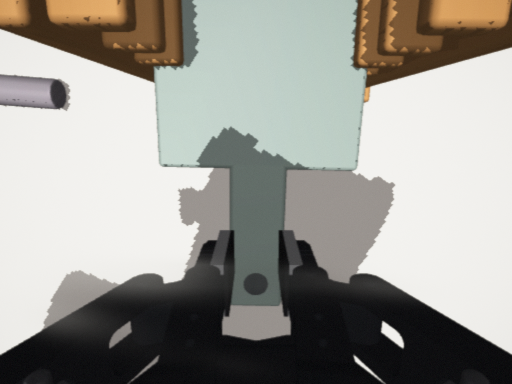

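Call:
carry_out([
  [[0.01, 0, -0.1, 0, 0, 0, 18], [0.02, 0, -0.2, 0, 0, 0, 18], [0.03, 0, -0.3, 0, 0, 0, 18], [0.03, 0, -0.4, 0, 0, 0, 18], [0.03, 0, -0.4, 0, 0, 0, 18]],
])

```text
t: 18.2
tcp_pos: [0.5299, 0.2446, 0.0655]
tool_rot: [0.689, 0.217, -0.659, 0.208]
force: [0.8, -0.1, -1.3]
finger_gap: 0.247
```

Call:
carry_out([
  [[0.01, 0, -0.05, 0, 0, 0, 18], [0.01, 0, -0.1, 0, 0, 0, 18], [0.01, 0, -0.1, 0, 0, 0, 18], [0.01, 0, -0.15, 0, 0, 0, 18], [0.01, 0, -0.15, 0, 0, 0, 18]],
])

```text
t: 18.7
tcp_pos: [0.5322, 0.2464, 0.0652]
tool_rot: [0.689, 0.217, -0.66, 0.208]
force: [-0.5, -1.4, -0.5]
finger_gap: 0.244
```

Call:
carry_out([
  [[0, 0, -0.05, 0, 0, 0, 18], [0, 0, -0.1, 0, 0, 0, 18], [0, 0, -0.15, 0, 0, 0, 18], [0, 0, -0.2, 0, 0, 0, 18], [0, 0, -0.2, 0, 0, 0, 18]],
])

```text
t: 19.2
tcp_pos: [0.5318, 0.2471, 0.0641]
tool_rot: [0.685, 0.217, -0.664, 0.208]
force: [-6.0, -6.8, -0.8]
finger_gap: 0.242
```

Call:
carry_out([
  [[0.08, 0, 0.1, 0, 0, 0, 18], [0.14, 0, 0.1, 0, 0, 0, 18], [0.16, 0, 0.1, 0, 0, 0, 24], [0.16, 0, 0.1, 0, 0, 0, 45], [0.16, 0, 0.1, 0, 0, 0, 45]],
])

```text
t: 19.7
tcp_pos: [0.5364, 0.2487, 0.062]
tool_rot: [0.691, 0.217, -0.658, 0.207]
force: [0.7, -0.2, 1.1]
finger_gap: 0.528
```

Call:
carry_out([
  [[0, 0, 0, 0, 0, 0, 45], [-0.5, 0, 0, 0, 0, 0, 45], [-1.3, 0, 0, 0, 0, 0, 45], [-2.2, 0, 0.6, 0, -0.2, 0, 45], [-3.2, 0, 1.2, 0, -0.5, 0, 45]],
])

```text
t: 20.2
tcp_pos: [0.5071, 0.2288, 0.1416]
tool_rot: [0.675, 0.212, -0.674, 0.212]
force: [-0.1, 0.8, 0.2]
finger_gap: 0.523
```

Run:
```python
from meas import *
st(); 
w=snap('wrist','wrist16.png');s=snap('scene','scene16.png');snap('side','side16.png')
a=cv2.imread('pics/scene16.png')[120:210,260:380]; b=cv2.imread('pics/side16.png')[195:285,145:265]
cv2.imwrite('pics/cc16.png',np.hstack([cv2.resize(x,(400,300),interpolation=cv2.INTER_CUBIC) for x in (a,b)]))
```

```text
t 20.2 tcp [0.5071 0.2288 0.1416] F [-0.1  0.8  0.2] gap 0.523 q [ 0.22  0.56  1.69 -0.    0.89  1.18]
[[ 0.     0.573 -0.82 ]
 [-0.    -0.82  -0.573]
 [-1.     0.    -0.   ]]
```

View pics/cc16.png

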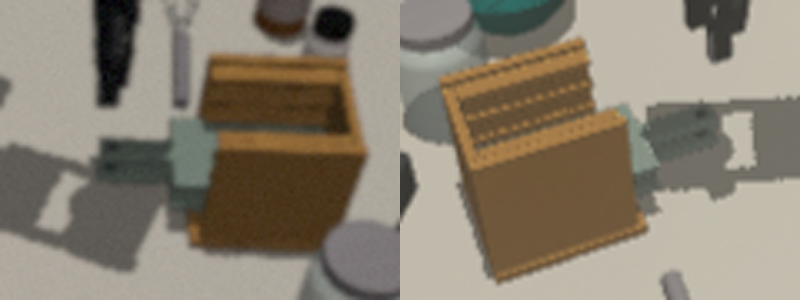

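View pics/wrist16.png

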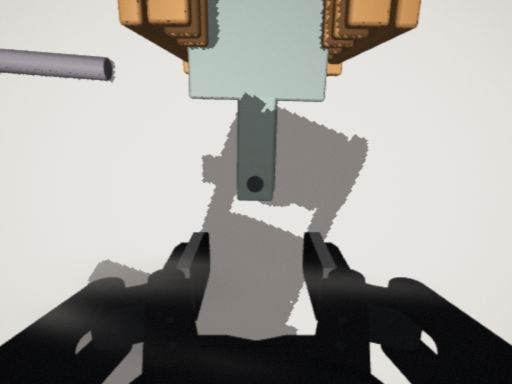

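View pics/scene16.png

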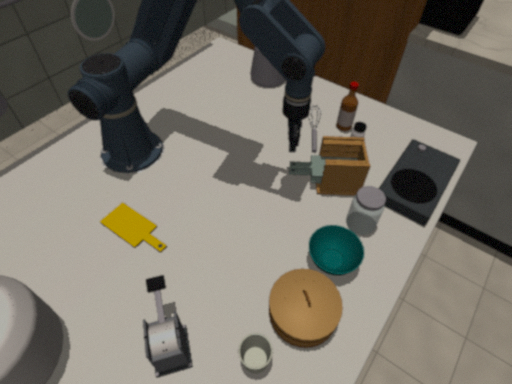

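Run:
```python
from meas import *
w=load('wrist16'); a=np.radians(RY); M=np.array([[np.cos(a),np.sin(a)],[-np.sin(a),np.cos(a)]])
for p in [(255,199),(190,97),(325,99)]: print((M@(onz(w,*p,.066)[:2]-RO)*1000).round(1))
s=load('scene16');d=load('side16')
for S in (s,d):
    m=cv2.inRange(S['image'],(0,0,0),(40,40,40)); 
    x0,x1,y0,y1=(140,175,270,300) if S is s else (255,280,120,140)
    mm=np.zeros_like(m); mm[y0:y1,x0:x1]=m[y0:y1,x0:x1]; M_=cv2.moments(mm,True); c=(M_['m10']/M_['m00'],M_['m01']/M_['m00']); print(c,M_['m00'])
    if S is s: p=c
    print(onz(S,*c,.131))
tri(s,d,p,c)
go([.49,-.315,.20],-43,1);go([.49,-.315,.20],-43,0)
```

```text
[-159.4    3.4]
[-90.1  47.2]
[-89.8 -41.5]
(155.2192513368984, 283.620320855615) 187.0
[ 0.49773699 -0.32457403  0.131     ]Traceback (most recent call last):
  File "<stdin>", line 8, in <module>
ZeroDivisionError: float division by zero
```

Run:
```python
from h import *
go([.496,-.322,.19],47,1)
```

```text
row [-1.93, 17.8, 13.03] [-2.42, -0.06, -0.03] dist mm 554 rot 12.1
```

Call:
carry_out([
  [[-0.6, 1.0, 0.8, -0.1, 0, 0, 20], [-1.2, 2.5, 1.9, -0.4, 0, 0, 0], [-1.8, 4.0, 3.0, -0.7, 0, 0, 0], [-1.9, 5.5, 4.1, -1.0, 0, 0, 0], [-1.9, 7.0, 5.2, -1.2, 0, 0, 0]],
], force=40)

```text
t: 20.85
tcp_pos: [0.5017, 0.0094, 0.188]
tool_rot: [0.663, 0.247, -0.661, 0.248]
force: [0.4, 0.4, 0.5]
finger_gap: 0.001
```

Run:
```python
from h import *
st();go([.496,-.322,.19],47,1)
```

```text
t 20.85 tcp [0.5017 0.0094 0.188 ] F [0.4 0.4 0.5] gap 0.001 q [-0.2   0.42  1.79  0.    0.93  0.65]
[[ 0.003  0.656 -0.755]
 [-0.    -0.755 -0.656]
 [-1.     0.002 -0.002]]
row [-0.08, 9.85, 8.87] [-1.2, -0.02, -0.02] dist mm 331 rot 6.0
```

Call:
carry_out([
  [[0, 1.4, 1.3, -0.2, 0, 0, 0], [0, 2.8, 2.6, -0.4, 0, 0, 0], [0, 4.2, 3.8, -0.6, 0, 0, 0], [-0.1, 5.6, 5.1, -0.9, 0, 0, 0], [-0.1, 7.0, 6.3, -1.2, 0, 0, 0]],
])

```text
t: 21.35
tcp_pos: [0.4966, -0.2266, 0.1898]
tool_rot: [0.649, 0.282, -0.648, 0.282]
force: [1.2, 0.7, 0.5]
finger_gap: -0.001
```

Run:
```python
from h import *
st();go([.496,-.322,.17],47,1)
```

```text
t 21.35 tcp [ 0.4966 -0.2266  0.1898] F [1.2 0.7 0.5] gap -0.001 q [-0.63  0.48  1.68  0.    0.99  0.12]
[[ 0.001  0.731 -0.683]
 [-0.    -0.683 -0.731]
 [-1.     0.001 -0.001]]
row [0.79, 2.58, 2.81] [-0.01, -0.01, -0.01] dist mm 97 rot 0.1
```

Call:
carry_out([
  [[0, 1.0, 1.1, 0, 0, 0, 0], [0.2, 2.0, 2.2, 0, 0, 0, 0], [0.4, 2.6, 2.8, 0, 0, 0, 0], [0.6, 2.6, 2.8, 0, 0, 0, 0], [0.6, 2.6, 2.8, 0, 0, 0, 0]],
])

```text
t: 21.85
tcp_pos: [0.4954, -0.3185, 0.1735]
tool_rot: [-0.648, -0.283, 0.649, -0.28]
force: [0.9, 0.7, -1.7]
finger_gap: 0.002
```

Run:
```python
from h import *
st();w=snap('wrist','wrist17.png');s=snap('scene','scene17.png');d=snap('side','side17.png')
a=cv2.imread('pics/scene17.png')[240:380,110:230];b=cv2.imread('pics/side17.png')[90:160,220:290]
cv2.imwrite('pics/cc17.png',np.hstack([cv2.resize(a,(360,420),interpolation=cv2.INTER_CUBIC),cv2.resize(b,(420,420),interpolation=cv2.INTER_CUBIC)]))
```

```text
t 21.85 tcp [ 0.4954 -0.3185  0.1735] F [ 0.9  0.7 -1.7] gap 0.002 q [-0.76  0.55  1.58  0.    1.01 -0.01]
[[-0.002  0.73  -0.683]
 [ 0.003 -0.683 -0.73 ]
 [-1.    -0.004 -0.001]]
```

View pics/wrist17.png

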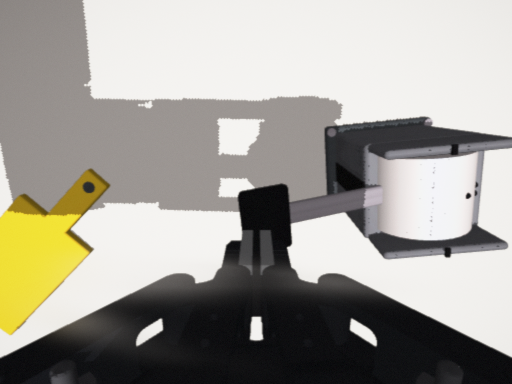

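View pics/cc17.png

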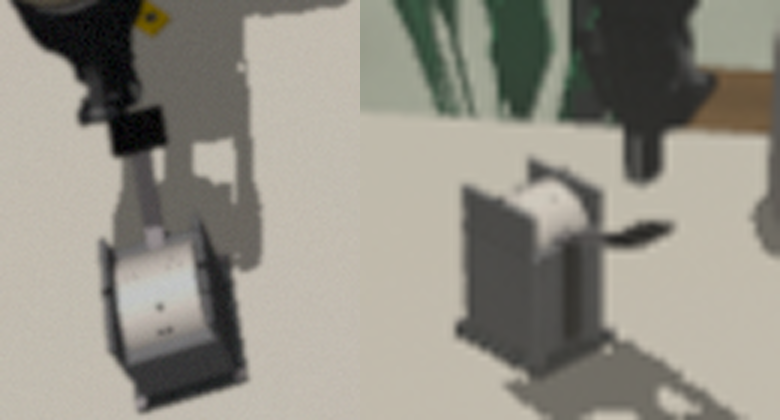

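Run:
```python
from h import *
w=load('wrist17')
for p in [(239,195),(287,185),(291,240),(265,217)]: print(onz(w,*p,.133).round(4))
go([.498,-.324,.145]);
```

```text
[ 0.5001 -0.2998  0.133 ]
[ 0.5252 -0.3148  0.133 ]
[ 0.5036 -0.343   0.133 ]
[ 0.502  -0.3207  0.133 ]
row [1.19, 0.22, 0.13] [0.0, 0.0, 0.0] dist mm 31 rot 0.0
```

Call:
carry_out([
  [[0.3, 0.15, 0.05, 0, 0, 0, 0], [0.8, 0.15, 0.05, 0, 0, 0, 0], [1.2, 0.15, 0.05, 0, 0, 0, 0], [1.2, 0.15, 0.05, 0, 0, 0, 0], [1.2, 0.15, 0.05, 0, 0, 0, 0]],
])

```text
t: 22.5
tcp_pos: [0.4978, -0.3231, 0.1443]
tool_rot: [-0.648, -0.282, 0.649, -0.281]
force: [0.1, 0.1, 0.3]
finger_gap: 0.0
```

Call:
carry_out([
  [[0.4, 0, 0, 0, 0, 0, 0], [0.8, 0, 0, 0, 0, 0, 0], [1.2, 0, 0, 0, 0, 0, 0], [1.6, 0, 0, 0, 0, 0, 0], [2.0, 0, 0, 0, 0, 0, 0]],
])

```text
t: 23.0
tcp_pos: [0.4973, -0.3228, 0.0941]
tool_rot: [-0.648, -0.282, 0.649, -0.281]
force: [-3.0, 2.8, 4.1]
finger_gap: 0.003
```

Run:
```python
from h import *
st();w=snap('wrist','wrist18.png')
```

```text
t 23.0 tcp [ 0.4973 -0.3228  0.0941] F [-3.   2.8  4.1] gap 0.003 q [-0.76  0.67  1.62 -0.    0.85 -0.01]
[[-0.002  0.731 -0.683]
 [ 0.001 -0.683 -0.731]
 [-1.    -0.002  0.   ]]
```

View pics/wrist18.png

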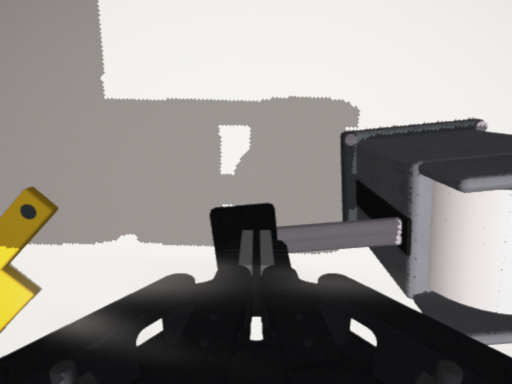

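Call:
carry_out([
  [[0.4, 0, 0, 0, 0, 0, 0], [0.8, 0, 0, 0, 0, 0, 0], [1.1, 0, 0, 0, 0, 0, 0], [1.3, 0, 0, 0, 0, 0, 0], [1.3, 0, 0, 0, 0, 0, 0]],
])

```text
t: 23.55
tcp_pos: [0.4994, -0.3246, 0.0632]
tool_rot: [0.649, 0.28, -0.648, 0.283]
force: [-0.2, -0.5, 6.9]
finger_gap: -0.002
```

Call:
carry_out([
  [[0.1, 0, 0, 0, 0, 0, 0], [0.1, 0, 0, 0, 0, 0, 0], [0.2, 0, 0, 0, 0, 0, 0], [0.2, 0, 0, 0, 0, 0, 0], [0.2, 0, 0, 0, 0, 0, 0]],
])

```text
t: 24.05
tcp_pos: [0.4999, -0.325, 0.0618]
tool_rot: [0.649, 0.28, -0.648, 0.284]
force: [-2.8, 4.2, 26.5]
finger_gap: 0.0
```

Call:
carry_out([
  [[-0.7, 0, 0, 0, 0, 0, 0], [-1.4, 0, 0, 0, 0, 0, 0], [-2.1, 0, 0, 0, 0, 0, 0], [-2.8, 0, 0, 0, 0, 0, 0], [-3.5, 0, 0, 0, 0, 0, 0]],
])

```text
t: 24.55
tcp_pos: [0.4982, -0.3237, 0.1453]
tool_rot: [0.649, 0.281, -0.649, 0.282]
force: [0.7, -0.6, 0.0]
finger_gap: 0.002
```

Call:
carry_out([
  [[-0.3, 0, 0, 0, 0, 0, 0], [-0.6, 0, 0, 0, 0, 0, 0], [-1.0, 0, 0, 0, 0, 0, 0], [-1.0, 0, 0, 0, 0, 0, 0], [-1.0, 0, 0, 0, 0, 0, 0]],
])

```text
t: 25.05
tcp_pos: [0.498, -0.3233, 0.1698]
tool_rot: [-0.649, -0.282, 0.649, -0.281]
force: [-0.5, 0.3, -0.5]
finger_gap: 0.002
```

```bash
cat > cnt.py <<'E'
from h import *
import sys
n=sys.argv[1]
st();w=snap('wrist',f'wrist{n}.png');s=snap('scene',f'scene{n}.png')
a=cv2.imread(f'pics/scene{n}.png')[265:375,135:200];b=cv2.imread(f'pics/wrist{n}.png')[90:270,200:512]
cv2.imwrite(f'pics/cc{n}.png',np.hstack([cv2.resize(a,(325,550),interpolation=cv2.INTER_CUBIC),cv2.copyMakeBorder(cv2.resize(b,(450,260)),0,290,0,0,0)]))
E
python3 cnt.py 19
```

```text
t 25.05 tcp [ 0.498  -0.3233  0.1698] F [-0.5  0.3 -0.5] gap 0.002 q [-0.76  0.56  1.57 -0.    1.01 -0.01]
[[-0.     0.73  -0.683]
 [ 0.    -0.683 -0.73 ]
 [-1.    -0.    -0.   ]]
```

View pics/cc19.png

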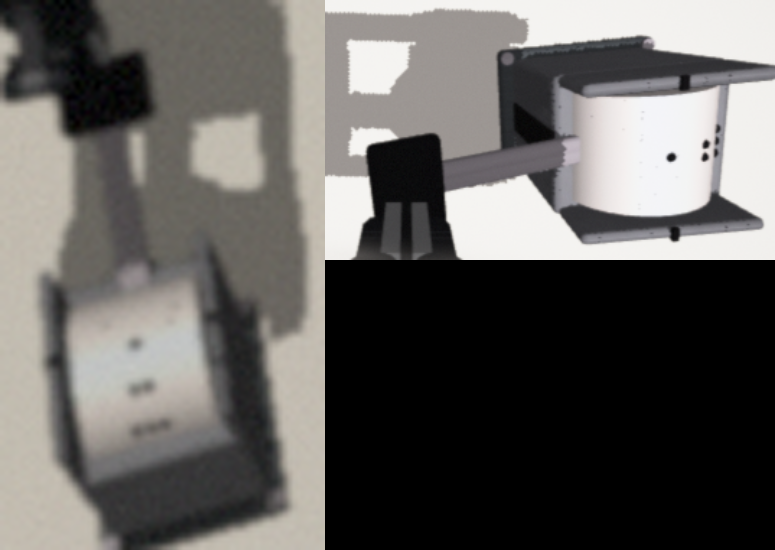

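The wrist view shows the row with one dot lined up with the marks, so the count is 1. Three more strokes to go.

Call:
carry_out([
  [[0.6, 0, 0, 0, 0, 0, 0], [1.2, 0, 0, 0, 0, 0, 0], [1.8, 0, 0, 0, 0, 0, 0], [2.4, 0, 0, 0, 0, 0, 0], [3.0, 0, 0, 0, 0, 0, 0]],
])

```text
t: 25.65
tcp_pos: [0.4971, -0.3226, 0.0942]
tool_rot: [-0.648, -0.283, 0.649, -0.281]
force: [-2.1, 2.1, 4.5]
finger_gap: -0.003
```

Call:
carry_out([
  [[0.5, 0, 0, 0, 0, 0, 0], [1.0, 0, 0, 0, 0, 0, 0], [1.3, 0, 0, 0, 0, 0, 0], [1.5, 0, 0, 0, 0, 0, 0], [1.5, 0, 0, 0, 0, 0, 0]],
])

```text
t: 26.15
tcp_pos: [0.4997, -0.3247, 0.0617]
tool_rot: [0.649, 0.28, -0.648, 0.283]
force: [-3.5, 3.4, 26.3]
finger_gap: -0.002
```

Call:
carry_out([
  [[-0.7, 0, 0, 0, 0, 0, 0], [-1.5, 0, 0, 0, 0, 0, 0], [-2.5, 0, 0, 0, 0, 0, 0], [-3.5, 0, 0, 0, 0, 0, 0], [-4.5, 0, 0, 0, 0, 0, 0]],
])

```text
t: 26.65
tcp_pos: [0.4981, -0.3235, 0.1706]
tool_rot: [-0.649, -0.282, 0.649, -0.282]
force: [0.0, -0.2, 0.5]
finger_gap: 0.002
```

```bash
python3 cnt.py 20
```

```text
t 26.65 tcp [ 0.4981 -0.3235  0.1706] F [ 0.  -0.2  0.5] gap 0.002 q [-0.76  0.56  1.57 -0.    1.01 -0.01]
[[-0.     0.73  -0.683]
 [-0.    -0.683 -0.73 ]
 [-1.    -0.     0.   ]]
```

View pics/cc20.png

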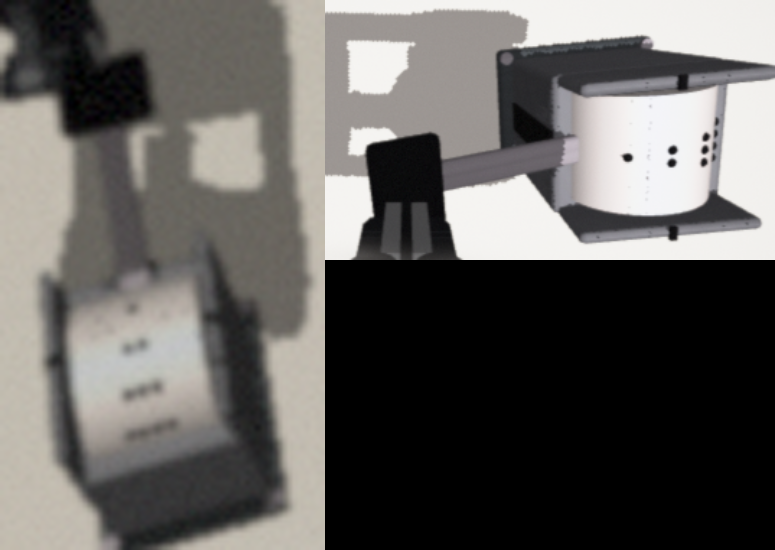

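Count 2: the two-dot row sits at the marks.

Call:
carry_out([
  [[0.6, 0, 0, 0, 0, 0, 0], [1.2, 0, 0, 0, 0, 0, 0], [1.8, 0, 0, 0, 0, 0, 0], [2.4, 0, 0, 0, 0, 0, 0], [3.0, 0, 0, 0, 0, 0, 0]],
])

```text
t: 27.25
tcp_pos: [0.4969, -0.3223, 0.0934]
tool_rot: [-0.648, -0.283, 0.649, -0.28]
force: [-1.7, 1.3, 4.4]
finger_gap: -0.002
```

Call:
carry_out([
  [[0.5, 0, 0, 0, 0, 0, 0], [1.0, 0, 0, 0, 0, 0, 0], [1.3, 0, 0, 0, 0, 0, 0], [1.5, 0, 0, 0, 0, 0, 0], [1.5, 0, 0, 0, 0, 0, 0]],
])

```text
t: 27.75
tcp_pos: [0.4995, -0.3245, 0.0615]
tool_rot: [0.649, 0.28, -0.648, 0.283]
force: [-3.8, 4.8, 26.3]
finger_gap: 0.005
```

Call:
carry_out([
  [[-0.7, 0, 0, 0, 0, 0, 0], [-1.5, 0, 0, 0, 0, 0, 0], [-2.5, 0, 0, 0, 0, 0, 0], [-3.5, 0, 0, 0, 0, 0, 0], [-4.5, 0, 0, 0, 0, 0, 0]],
])

```text
t: 28.25
tcp_pos: [0.4981, -0.3235, 0.1704]
tool_rot: [-0.649, -0.282, 0.649, -0.282]
force: [-0.3, 0.6, -0.1]
finger_gap: 0.001
```

```bash
python3 cnt.py 21
```

```text
t 28.25 tcp [ 0.4981 -0.3235  0.1704] F [-0.3  0.6 -0.1] gap 0.001 q [-0.76  0.56  1.57 -0.    1.01 -0.01]
[[-0.     0.731 -0.683]
 [-0.    -0.683 -0.731]
 [-1.     0.     0.   ]]
```

View pics/cc21.png

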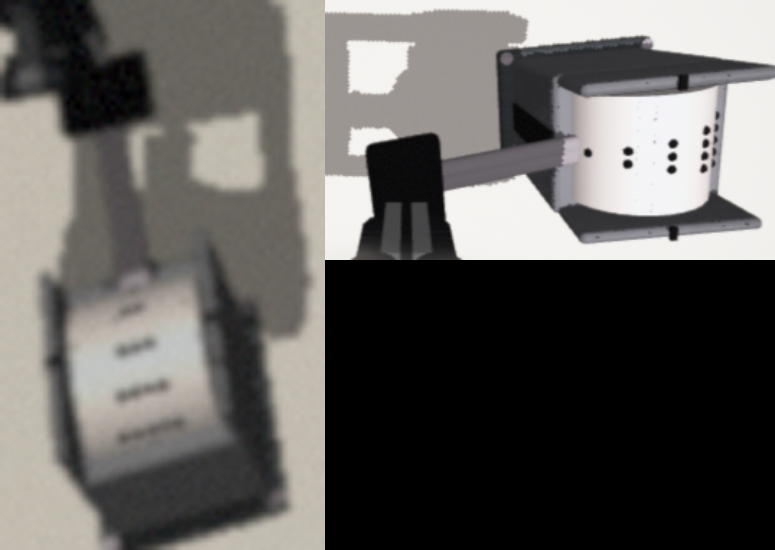

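Count 3. Last stroke.

Call:
carry_out([
  [[0.6, 0, 0, 0, 0, 0, 0], [1.2, 0, 0, 0, 0, 0, 0], [1.8, 0, 0, 0, 0, 0, 0], [2.4, 0, 0, 0, 0, 0, 0], [3.0, 0, 0, 0, 0, 0, 0]],
])

```text
t: 28.85
tcp_pos: [0.4968, -0.3223, 0.0932]
tool_rot: [-0.648, -0.283, 0.649, -0.28]
force: [-1.8, 1.8, 4.6]
finger_gap: -0.0
```

Call:
carry_out([
  [[0.5, 0, 0, 0, 0, 0, 0], [1.0, 0, 0, 0, 0, 0, 0], [1.3, 0, 0, 0, 0, 0, 0], [1.5, 0, 0, 0, 0, 0, 0], [1.5, 0, 0, 0, 0, 0, 0]],
])

```text
t: 29.35
tcp_pos: [0.4995, -0.3245, 0.0615]
tool_rot: [0.649, 0.28, -0.648, 0.283]
force: [-4.7, 4.3, 26.6]
finger_gap: -0.003
```

Call:
carry_out([
  [[-0.7, 0, 0, 0, 0, 0, 0], [-1.5, 0, 0, 0, 0, 0, 0], [-2.5, 0, 0, 0, 0, 0, 0], [-3.5, 0, 0, 0, 0, 0, 0], [-4.5, 0, 0, 0, 0, 0, 0]],
])

```text
t: 29.85
tcp_pos: [0.4981, -0.3235, 0.1704]
tool_rot: [-0.649, -0.282, 0.649, -0.282]
force: [0.1, -0.3, 0.1]
finger_gap: 0.003
```

Call:
carry_out([
  [[-0.5, 0, 0, 0, 0, 0, 0], [-1.0, 0, 0, 0, 0, 0, 0], [-1.5, -0.6, 0, 0, 0, 0, 0], [-1.5, -1.2, 0, 0, 0, 0, 0], [-1.5, -1.5, 0, 0, 0, 0, 0]],
])

```text
t: 30.35
tcp_pos: [0.4696, -0.2966, 0.207]
tool_rot: [-0.648, -0.282, 0.649, -0.281]
force: [-0.4, 0.4, 0.8]
finger_gap: -0.004
```

```bash
python3 cnt.py 22
python3 - <<'E'
from meas import *
d=snap('side','side22.png')
a=cv2.imread('pics/scene22.png')[120:210,260:380]; b=cv2.imread('pics/side22.png')[195:285,145:265]
cv2.imwrite('pics/cr22.png',np.hstack([cv2.resize(x,(400,300),interpolation=cv2.INTER_CUBIC) for x in (a,b)]))
E
```

```text
t 30.35 tcp [ 0.4696 -0.2966  0.207 ] F [-0.4  0.4  0.8] gap -0.004 q [-0.76  0.47  1.63  0.    1.05 -0.01]
[[-0.002  0.731 -0.683]
 [ 0.002 -0.683 -0.731]
 [-1.    -0.002 -0.   ]]
```

View pics/cc22.png

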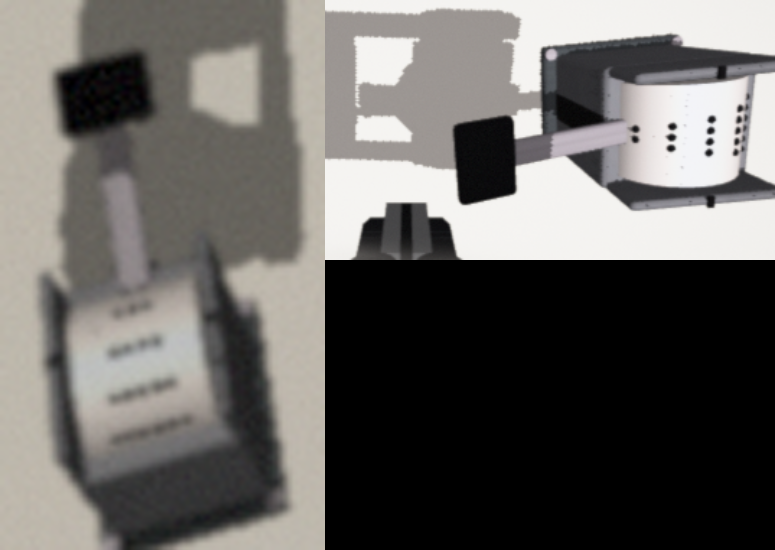

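View pics/cr22.png

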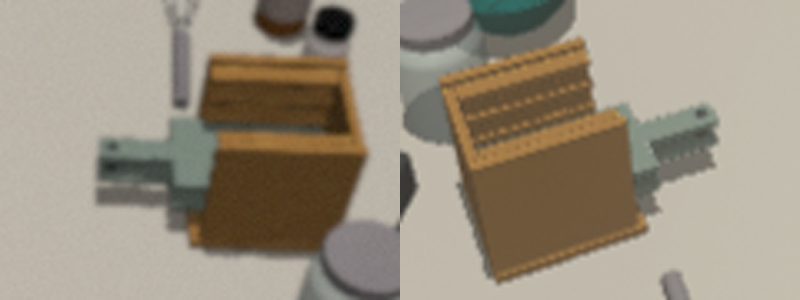

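View pics/scene22.png

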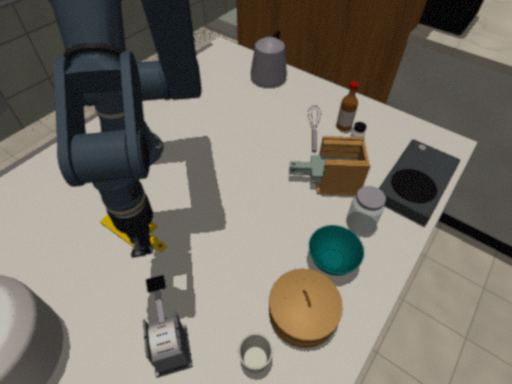

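View pics/side22.png

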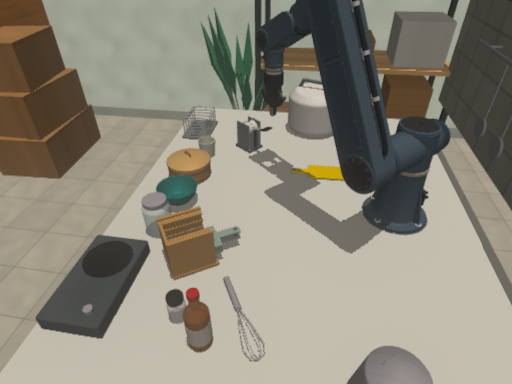

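The count reads 4, the lever is up, both boards are home with their handles in line, and the bystanders haven't moved. Handing in.

```bash
python3 -c "
from station import manip
print(manip.sign_off())"
```

```text
the job is handed in; nothing more can be done
None
```

Two grey-green boards were on the worktop, and both are now in the bamboo rack. They are in the lowest two slots, blade first with handles outwards. I pressed the counter lever four full strokes, left it up, and handed the job in at about 30 s.

**Boards:** I slid each one in until it met the back stop, with contact forces of about 7–9 N and no further advance. After release, the upper board's handle end measured −159 mm in the rack frame, where −160 mm is home. My rack frame had been adjusted slightly from the first board. The last pictures show both handles lined up.

**Counter:** Each stroke ended on the hard stop at about 26 N. The drum went 1, 2, 3, 4, with the four-dot row at the reading marks in the last picture.

**Other things:** The yellow board and the other items look unmoved in the last pictures.

**Mishap:** On its first try, the second board's drooping blade tip hit the front of the ledge at about 27 N. I backed off and pitched the blade up about 2.4°, and it went in freely. Its camera-measured height then had a 4 mm mismatch between the two views, so I relied on low insertion forces.

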